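# Put the lamp battery on charge

### The arm

A 7-joint arm with a two-finger parallel gripper is mounted at the origin on the work surface. World frame = base frame: x ahead of the robot, y to its left, z up, the work surface at z = 0. Lengths are in m, angles in rad, forces in N, time in s.
With the tool pointing down it reaches from about 0.35 to 0.9 m from the base axis. Payload 8.1 kg.
Tool frame: the origin (TCP) lies midway between the tips of the shut fingers; the grasp point (between the pads) lies 19 mm behind it; x points along the fingers, z is the direction in which the jaws open and shut, and the axes are right-handed (so a half turn about x gives the same grasp; the last joint's range is limited). The gripper opens to 92 mm and grips with 3 to 60 N. Pads are 19 mm wide; open, the fingers measure 130 mm over their backs; the gripper's body (75 mm by 190 mm) begins 47 mm behind the grasp point.
Start: joints at [1.088, 0.434, 0.025, 1.573, -0.012, 1.134, -0.075], TCP at [0.232, -0.58, 0.206] pointing down, gripper open.
Joint ranges: [-2.62, 2.62], [-0.44, 2.09], [-1.27, 1.32], [0.08, 2.57], [-1.32, 4.46], [0.12, 2], [-2.74, 2.74]. Speed limits (rad/s): [2.22, 2.22, 3.01, 3.01, 3.14, 3.14, 3.14].

### API

Orientations are given as a rotation vector (axis times angle).
In Python, from cell import arm, optics, finder gives the robot as it stands.
- The arm moves only by the tool send_rows, never from a script. Its argument "rows" is a list that holds one entry, the list of rows, each a list of 7 numbers: the shift along the tool's x, y, z in mm, then the turn, a rotation vector about the tool's x, y, z in degrees, then the opening in per cent of the stroke, from 0 (shut) to 100 (fully open). A call has exactly 8 rows; each row is the pose to reach, as a shift and turn from the pose commanded when the call began, along the tool's axes at that moment; what a row does not reach only later rows make up. A row lasts 1/10 s, in which the tool goes at most 50 mm and 8.59 degrees, less where a joint would pass 70% of its speed; a pose out of reach is approached as far as the arm can. A call with a gripper value outside its range is refused whole. The fingers move at their own pace and stop on an object; "grip_force" is the grip in N (left out, the last holds). Time passes only in rows, so rows that repeat a pose let the fingers close, or fill a call up. It gives the time, the measured TCP pose, the force and the opening at its end, in the units of the state.
- arm.observe(): the state, without advancing time (a new reading comes with each control period).
- optics.get_image(name): name is "scene" or "top" or "wrist"; returns (picture, depth): 420x560x3 uint8, red, green, blue; 420x560 float32, m along the optical axis (not along the pixel's ray), 0 where there is no reading.
- optics.get_calibration(name): a dict with "camera_matrix" (3x3 intrinsics, pixels), "position" and "orientation" of the camera in the world; the wrist camera has in their place "T_tool_cam" (4x4, takes a point from camera to tool coordinates, whose origin is the TCP and whose axes are the tool frame's). Camera axes: x right, y up, looking along -z (the intrinsics and any distortion apply to the point x, -y, -z); pixel columns grow to the right and rows downward; lengths in m; the calibration is good to about 2 mm. A picture is of the moment at which its call begins: read the wrist's pose just before it. get_calibration takes no time and is no camera call.
- arm.sign_off(): hands the job in, once; it reports no verdict.
Trained networks look in the newest picture that a camera, given by its name, has taken for a name from the list of things; names that differ only in an ending like _2 or _b are one class to them, and where a whole thing is asked for, a point or a joint stands for the part that bears it (a point fixed in the world has none). Each returns a list of dicts, best first, with "confidence" (0 to 1); they miss things now and then, are a little off and sometimes report something else, mostly with a low value. They report only what shows in the picture. A call takes as long as a camera call. They do not tell look-alikes from the thing itself.
- finder.search_frame(camera, thing): "bbox" ([left, top, width, height] in pixels, round what is visible of it).
- finder.regions_of(camera, thing): "region" (420x560 bool, what is visible of it) and "bbox" ([left, top, width, height] in pixels, round what is visible of it).
- finder.place_of(camera, thing): "xy" ([column, row] in pixels: a listed point, or the origin of a listed thing).
The state is a dict: "clock": time; "joints": joint angles; "dq": joint speeds; "joint_efforts": joint torques, N m; "position": TCP position; "ee_rot": TCP orientation; "force": force on the tool from outside, world axes, zero at the start; "ft_torque": the same for the moment, N m; "width": opening from 0.0 (shut) to 1.0 (fully open).
Only numpy, scipy, OpenCV 4.12 (cv2) and the standard library are available. Lean on these libraries where they do the work, as an engineer would, in place of code of your own. Each camera call takes 0.05 s, during which the arm holds its last target.

### The job

Take the battery pack out of the orange bowl and put it on charge in the empty bay of the twin charger: slip its contact tongue under the lip of the bay against the sprung contact, then press the orange tail end forward and down past the bevelled rim until the pack is fully home, lying flat and square in its pocket like the pack beside it. Do not ram the sprung contact back to its stop, and leave the bowl, the other pack and the shop's things where they are.

Things in the scene. Friction and masses are not known exactly. Their poses are not given: they have to be found in the camera images.
- pack_center (a point): Battery pack to charge: black block 70 long (x) x 40 wide (y) x 20 mm high (z), 0.12 kg, white label with an orange stripe on top. The point is the centre of this outline, 10 mm above the underside; +x points to the contact tongue, z up through the label. It starts lying flat, label up, on the bowl's floor.
- pack_nose (a point): Middle of the front face of the pack's contact tongue, 35 mm ahead (+x) of its centre, 3.5 mm above its underside. The tongue is the lowest 7 mm of the block's last 12 mm, 36 mm wide, with three brass strips; the full-height body is thus 58 mm long, from x = -35 to +23 mm of the centre.
- pack_tail (a point): Top edge of the pack's tail, in the middle: 35 mm behind (-x) the pack's centre and 20 mm above its underside. The last 10 mm of the tail have an orange cap.
- bay (a point): Empty bay of the grey twin charger. The point is on the pocket floor, 16 mm above the table, where the middle of a seated pack's underside lies (its centre 10 mm above); +x to the contact end (lip, red lamp), z up. Pocket 43 mm wide (1.5 mm play each side of a pack), 18 mm deep: a seated pack stands 2 mm above the deck. Charger fixed, 115 x 146 mm, 34 mm high; this is its +y bay.
- bay_lip (a point): Middle of the lower front edge of the black lip (3 mm thick, right across the bay) under which the tongue goes: 29 mm ahead (+x) of the bay point, 11 mm above the pocket floor. The space under it goes 13 mm on; there, at 42 mm, the housing rises to the deck height of 34 mm.
- bay_rim (a point): Top of the bevel on the bay's tail wall, at deck height: 38 mm behind (-x) the bay point, 18 mm above the pocket floor. The bevel is 3 mm wide and 5 mm high (30 degrees off upright); below it the wall's face is upright at x = -35 mm. A finger notch 19 mm wide cuts the wall's middle. Sprung back, the tail hangs on the rim: it needs some 10 N down, often with a push to +x.
- contact (a joint): Travel of the bay's sprung brass contact bar (30 mm wide, 0.5 to 8.5 mm above the floor, its face 31 mm ahead of the bay point when free): 0 m free, grows as the tongue pushes it towards +x at 1.25 N per mm, about 0.004 with a pack home (pushing it against the tail wall), 0.008 at its stop, where it would be bent.
- spare: A second, identical pack already on charge in the charger's other (-y) bay, 63 mm beside the empty one; origin at the centre of its underside. To be left in place.
- bowl: Shallow round orange bowl, 0.5 kg, standing loose on the table: 242 mm across its rim, 48 mm high, flat inner floor 5 mm above the table and about 190 mm across; origin at the centre of its underside.
- puck: White dimmer button lying in the bowl beyond the pack's tail, 28 mm across, 16 mm high; origin under its centre.
- vase: Blue glass vase, 108 mm across, 92 mm high; origin under its centre.
- ball_lamp: White ball lamp with round openings, 140 mm across, 152 mm high; origin under its centre.
- amber: Ribbed amber glass lamp globe, 136 mm across, 132 mm high; origin under its centre.
- cups: Stack of red, orange and yellow plastic cups, 82 mm across, 84 mm high; origin under its centre.
- screwdriver: Red-handled screwdriver lying near the far edge, 170 mm long.
- lampcap: Brass lamp-holder cap, 48 mm across, 34 mm high, standing between charger and bowl on the robot's side; origin under its centre.
Things that resemble listed ones, but are neither listed nor needed, are in the scene too. Several things look just like the part that bears bay: the one meant starts farthest to the robot's right.

How it is judged:
By the outcome, as a careful person would: the job done as asked, in the order asked, and still so for the second after the job is handed in, with the robot touching nothing.
It also fails if it takes over 58 s, if anything falls off the work surface, if the arm or the gripper's body presses on something with over 40 N, if the wrist force passes 120 N, or if a joint passes its speed limit or range.

## Working session

There is one attempt and no reset: what is moved stays moved. The work goes in short steps, Python scripts to look and compute and a tool call to move; the robot and the scene stay as the last step left them, time stands still between calls to the robot, and variables do not carry over. Pictures are saved under pics/ and viewed, and the job is handed in when it is done.

Besides the shell and the picture viewer there is one more tool, called after "Request:" by a JSON object that holds its "api" and its "payload", one argument or row to a line. send_rows: Moves the arm, as the interface text tells. Its arguments: {"type":"object","properties":{"rows":{"type":"array"},"grip_force":{"type":"number"}},"required":["rows"]}

```bash
ls; mkdir -p pics; cat > h.py <<'E'
import numpy as np, cv2
from scipy.spatial.transform import Rotation as R
from cell import arm, optics, finder
def toolT():
    s=arm.observe(); T=np.eye(4); T[:3,:3]=R.from_rotvec(s['ee_rot']).as_matrix(); T[:3,3]=s['position']; return T
def camT(name,T=None):
    c=optics.get_calibration(name)
    if 'T_tool_cam' in c: return (toolT() if T is None else T)@np.array(c['T_tool_cam']),c
    M=np.eye(4); o=np.array(c['orientation']); 
    M[:3,:3]=o if o.shape==(3,3) else R.from_rotvec(o).as_matrix(); M[:3,3]=c['position']; return M,c
def undist(c,uv):
    K=np.array(c['camera_matrix'],float); d=None
    for k in c:
        if 'dist' in k: d=np.array(c[k],float)
    return cv2.undistortPoints(np.array(uv,float).reshape(-1,1,2),K,d).reshape(-1,2)
def ray_z(name,uv,z,T=None):
    M,c=camT(name,T); p=undist(c,uv); d=np.c_[p[:,0],-p[:,1],-np.ones(len(p))]@M[:3,:3].T
    t=(z-M[2,3])/d[:,2]; return M[:3,3]+d*t[:,None]
def cloud(name,depth,T=None):
    M,c=camT(name,T); h,w=depth.shape; u,v=np.meshgrid(np.arange(w),np.arange(h))
    p=undist(c,np.c_[u.ravel(),v.ravel()]); d=np.c_[p[:,0],-p[:,1],-np.ones(len(p))]*depth.reshape(-1,1)
    P=d@M[:3,:3].T+M[:3,3]; P[depth.ravel()==0]=np.nan; return P.reshape(h,w,3)
def save(n,im): cv2.imwrite('pics/'+n,cv2.cvtColor(im,cv2.COLOR_RGB2BGR))
E
python3 - <<'E'
from h import *
print({k:np.round(v,3) for k,v in arm.observe().items()})
for n in ['top','scene','wrist']:
    print(n,optics.get_calibration(n))
    im,d=optics.get_image(n); save(n+'1.png',im); np.savez('pics/'+n+'1.npz',im=im,d=d,T=toolT())
E
```

```text
pics
{'clock': np.float64(0.0), 'joints': array([ 1.088,  0.435,  0.025,  1.574, -0.012,  1.134, -0.075]), 'dq': array([-0.002, -0.001, -0.001,  0.   , -0.003, -0.   , -0.   ]), 'joint_efforts': array([-0.0000e+00, -6.6786e+01,  9.8500e-01, -3.1446e+01, -6.0000e-02,
        4.3000e-02,  0.0000e+00]), 'position': array([ 0.231, -0.58 ,  0.205]), 'ee_rot': array([ 0.926,  1.367, -0.925]), 'force': array([-0.829, -0.092,  0.453]), 'ft_torque': array([-0.036, -0.045, -0.029]), 'width': np.float64(1.002)}
top {'camera_matrix': array([[519.3447736 ,   0.        , 279.41403096],
       [  0.        , 519.3447736 , 207.68517648],
       [  0.        ,   0.        ,   1.        ]]), 'position': array([ 0.28823264, -0.01471673,  1.49922585]), 'orientation': array([ 0.13468846, -0.10327002, -1.58813493])}
scene {'camera_matrix': array([[409.49544809,   0.        , 272.55807618],
       [  0.        , 409.49544809, 208.94735674],
       [  0.        ,   0.        ,   1.        ]]), 'position': array([ 1.4144685 , -0.58231196,  0.97334625]), 'orientation': array([0.78752577, 0.43382672, 0.90674045])}
wrist {'camera_matrix': array([[369.49623433,   0.        , 275.11615488],
       [  0.        , 369.49623433, 210.3222132 ],
       [  0.        ,   0.        ,   1.        ]]), 'T_tool_cam': array([[-5.86050032e-04,  2.59952987e-01, -9.65621096e-01,
        -1.78407158e-01],
       [-1.25192173e-03,  9.65620314e-01,  2.59953537e-01,
         6.84915138e-02],
       [ 9.99999045e-01,  1.36122781e-03, -2.40461023e-04,
         2.86677441e-04],
       [ 0.00000000e+00,  0.00000000e+00,  0.00000000e+00,
         1.00000000e+00]])}
```

View pics/top1.png

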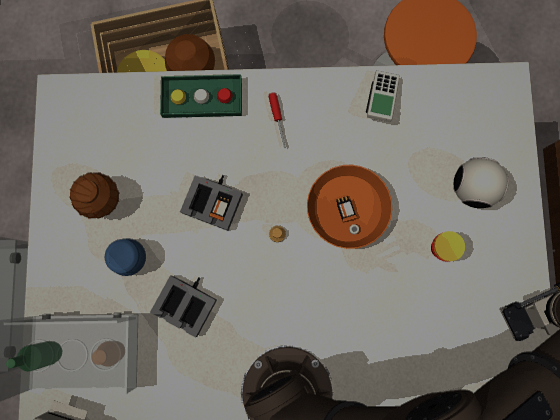

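View pics/scene1.png

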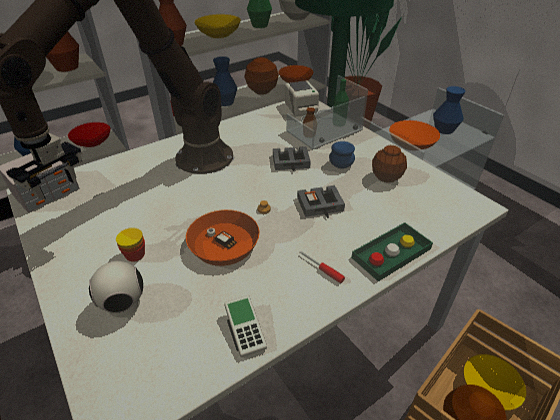

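```bash
python3 - <<'E'
from h import *
for cam in ['top','scene']:
    for t in ['pack_center','pack_nose','pack_tail','bay','bay_lip','bay_rim','spare','lampcap','puck','bowl']:
        r=finder.place_of(cam,t); print(cam,t,[(np.round(x['xy'],1).tolist(),round(x['confidence'],2)) for x in r[:5]])
print(arm.observe()['clock'])
E
```

```text
top pack_center [([344.9, 206.7], 0.54), ([470.2, 186.5], 0.24), ([353.7, 226.4], 0.18)]
top pack_nose [([340.2, 195.6], 0.77)]
top pack_tail [([347.8, 221.7], 0.53)]
top bay [([199.9, 196.1], 0.8), ([177.1, 302.9], 0.67)]
top bay_lip [([177.4, 291.2], 0.73), ([205.7, 187.5], 0.56)]
top bay_rim [([195.4, 210.4], 0.67), ([164.0, 315.6], 0.67)]
top spare [([218.8, 205.1], 0.7)]
top lampcap [([274.9, 232.9], 0.79)]
top puck [([353.5, 225.5], 0.63)]
top bowl [([348.7, 206.8], 0.66), ([206.6, 189.3], 0.48)]
scene pack_center [([223.6, 239.3], 0.78)]
scene pack_nose [([231.0, 247.4], 0.66)]
scene pack_tail [([215.3, 232.5], 0.65)]
scene bay [([298.1, 157.3], 0.77), ([331.4, 199.6], 0.76)]
scene bay_lip [([332.4, 199.9], 0.92), ([298.6, 153.7], 0.64), ([324.3, 189.9], 0.63), ([224.7, 239.6], 0.25)]
scene bay_rim [([295.5, 149.2], 0.84), ([324.6, 190.8], 0.6), ([328.5, 198.4], 0.28)]
scene spare [([210.9, 232.4], 0.67), ([313.0, 202.5], 0.66)]
scene lampcap [([265.5, 207.0], 0.55)]
scene puck [([209.8, 230.6], 0.42)]
scene bowl [([224.7, 237.3], 0.8), ([385.4, 177.5], 0.65), ([325.0, 189.5], 0.32)]
1.15
```

```bash
python3 - <<'E'
from h import *
np.set_printoptions(precision=4,suppress=True)
print(toolT())
a=ray_z('top',[[340.2,195.6]],.0085)[0];b=ray_z('top',[[347.8,221.7]],.025)[0];c=ray_z('top',[[344.9,206.7]],.015)[0]
print('pack',a,b,c,np.degrees(np.arctan2(*(a-b)[[1,0]])))
l=ray_z('top',[[205.7,187.5]],.027)[0];r=ray_z('top',[[195.4,210.4]],.034)[0];c=ray_z('top',[[199.9,196.1]],.016)[0]
print('bay',l,r,c,np.degrees(np.arctan2(*(l-r)[[1,0]])))
print('bowl',ray_z('top',[[348.7,206.8]],0),'spare',ray_z('top',[[218.8,205.1]],.016),'cap',ray_z('top',[[274.9,232.9]],0),'puck',ray_z('top',[[353.5,225.5]],.005))
a=ray_z('scene',[[231,247.4]],.0085)[0];b=ray_z('scene',[[215.3,232.5]],.025)[0];c=ray_z('scene',[[223.6,239.3]],.015)[0]
print('pack',a,b,c)
E
```

```text
[[-0.      0.9288  0.3706  0.2317]
 [ 0.      0.3706 -0.9288 -0.5805]
 [-1.     -0.     -0.      0.2056]
 [ 0.      0.      0.      1.    ]]
pack [ 0.5471 -0.1645  0.0085] [ 0.4682 -0.1817  0.025 ] [ 0.5132 -0.1762  0.015 ] 12.297515090451927
bay [0.5765 0.2248 0.027 ] [0.5091 0.253  0.034 ] [0.5536 0.2434 0.016 ] -22.761538205757002
bowl [[ 0.5149 -0.1888  0.    ]] spare [[0.5259 0.1883 0.016 ]] cap [[0.4432 0.0276 0.    ]] puck [[ 0.4593 -0.1999  0.005 ]]
pack [ 0.55   -0.1792  0.0085] [ 0.4739 -0.1949  0.025 ] [ 0.509  -0.1836  0.015 ]
```

View pics/wrist1.png

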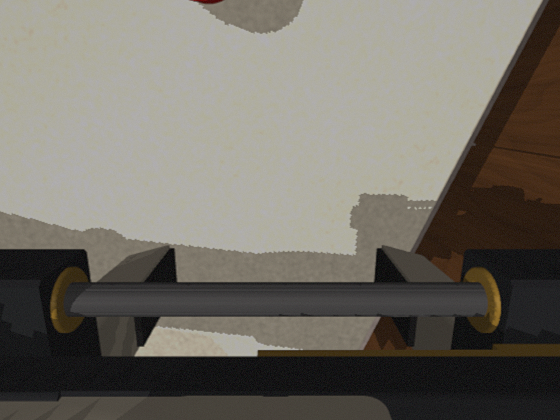

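Request:
{"api": "send_rows", "payload": {
  "rows": [
    [[0,45,-30,1,0,0,100],[0,90,-60,2,0,0,90],[0,135,-90,3,0,0,80],[0,180,-119,4,0,0,65],[0,225,-149,5,0,0,65],[0,270,-179,6,0,0,65],[0,315,-208,7,0,0,65],[0,360,-238,7.7,0,0,65]]
  ]
}}

```text
clock: 1.95
position: [0.4608, -0.2502, 0.206]
ee_rot: [1.027, 1.314, -1.027]
force: [0.9, 0.4, 0.0]
width: 0.649
```

```bash
python3 - <<'E'
from h import *
np.set_printoptions(precision=4,suppress=True)
T=toolT();print(T,arm.observe()['clock'])
t=np.array([.511,-.178,.21]); print((T[:3,:3].T@(t-T[:3,3]))*1000)
E
```

```text
[[ 0.0008  0.9703  0.2421  0.4608]
 [-0.0005  0.2421 -0.9703 -0.2502]
 [-1.      0.0006  0.0007  0.206 ]
 [ 0.      0.      0.      1.    ]] 1.95
[ -3.9894  66.1846 -57.9421]
```

Request:
{"api": "send_rows", "payload": {
  "rows": [
    [[0,22,-19,0,0,0,65],[0,44,-38,0,0,0,65],[0,44,-38,0,0,0,65],[0,44,-38,0,0,0,65],[0,44,-38,0,0,0,65],[0,44,-38,0,0,0,65],[0,44,-38,0,0,0,65],[0,44,-38,0,0,0,65]]
  ]
}}

```text
clock: 2.75
position: [0.493, -0.205, 0.2057]
ee_rot: [1.027, 1.315, -1.028]
force: [0.7, -0.4, -0.0]
width: 0.65
```

```bash
cat > look.py <<'E'
from h import *
import sys
np.set_printoptions(precision=4,suppress=True)
n=sys.argv[1]; T=toolT(); print(T)
im,d=optics.get_image('wrist'); save(n+'.png',im); np.savez('pics/'+n+'.npz',im=im,d=d,T=T)
Z=dict(pack_center=.015,pack_nose=.0085,pack_tail=.025,bay=.016,bay_lip=.027,bay_rim=.034,spare=.016,puck=.005,lampcap=0)
for t in sys.argv[2:]:
    for x in finder.place_of('wrist',t)[:3]: print(t,np.round(x['xy'],1),round(x['confidence'],2),ray_z('wrist',[x['xy']],Z[t],T)[0])
print(arm.observe()['clock'])
E
python3 look.py w2 pack_center pack_nose pack_tail puck
```

```text
[[-0.      0.9703  0.2418  0.493 ]
 [-0.0001  0.2418 -0.9703 -0.205 ]
 [-1.     -0.      0.0001  0.2057]
 [ 0.      0.      0.      1.    ]]
pack_center [256.  159.7] 0.64 [ 0.5094 -0.1819  0.015 ]
pack_center [ 56.8 177.2] 0.19 [0.4439 0.0093 0.015 ]
pack_nose [250.7 120.9] 0.67 [ 0.5446 -0.168   0.0085]
pack_tail [254.5 197.1] 0.87 [ 0.4742 -0.1891  0.025 ]
puck [260.9 221. ] 0.66 [ 0.4455 -0.2017  0.005 ]
3.0
```

View pics/w2.png

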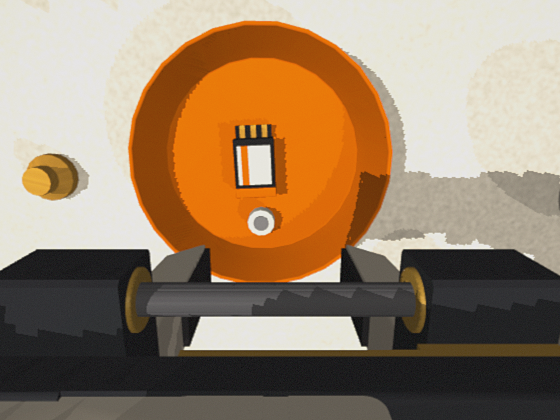

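```bash
python3 - <<'E'
from h import *
np.set_printoptions(precision=4,suppress=True)
f=np.load('pics/w2.npz'); P=cloud('wrist',f['d'],f['T'])
s=P[100:205,215:295]; zs=s[...,2]
print(np.round(np.nanpercentile(zs,[5,25,50,75,90,95,99])*1000,1))
m=(zs>.019)&(zs<.032); n,l,st,c=cv2.connectedComponentsWithStats(m.astype(np.uint8)); k=1+st[1:,4].argmax()
q=s[l==k]; r=cv2.minAreaRect((q[:,:2]*1000).astype(np.float32)); print(len(q),r,np.median(q[:,2]), 'box',st[k])
im=f['im'][60:260,160:360]; save('w2z.png',cv2.resize(im,None,fx=3,fy=3,interpolation=cv2.INTER_CUBIC))
E
```

```text
[ 3.2  4.1  4.9 23.7 24.9 25.3 25.9]
2414 ((502.10833740234375, -182.5335693359375), (58.338130950927734, 40.236854553222656), 16.517595291137695) 0.02458848238031683 box [  18   37   44   61 2414]
```

View pics/w2z.png

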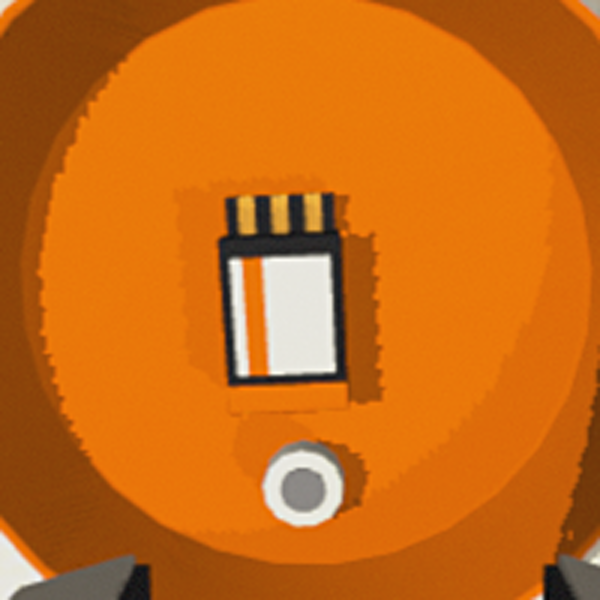

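Request:
{"api": "send_rows", "payload": {
  "rows": [
    [[20,5.3,-19.2,-2.5,0,0,65],[60,5.3,-19.2,-2.5,0,0,65],[100,5.3,-19.2,-2.5,0,0,65],[135,5.3,-19.2,-2.5,0,0,65],[160,5.3,-19.2,-2.5,0,0,65],[178,5.3,-19.2,-2.5,0,0,65],[188,5.3,-19.2,-2.5,0,0,65],[190.7,5.3,-19.2,-2.5,0,0,65]]
  ],
  "grip_force": 30
}}

```text
clock: 3.8
position: [0.4933, -0.1843, 0.0141]
ee_rot: [0.993, 1.334, -0.994]
force: [-0.0, -0.9, -0.2]
width: 0.654
```

```bash
python3 look.py w3
```

```text
[[-0.0014  0.9585  0.2851  0.4933]
 [ 0.0004  0.2851 -0.9585 -0.1843]
 [-1.     -0.0012 -0.0008  0.0141]
 [ 0.      0.      0.      1.    ]]
3.85
```

View pics/w3.png

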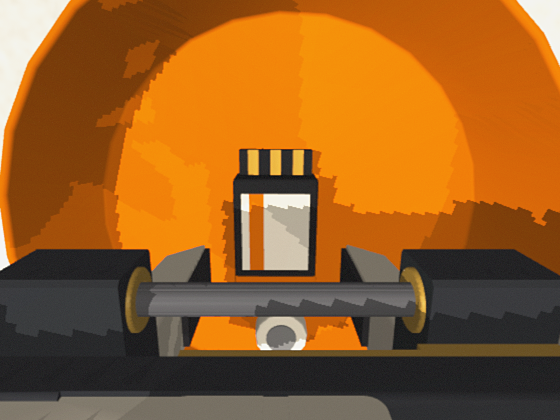

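Request:
{"api": "send_rows", "payload": {
  "rows": [
    [[0,0,0,0,0,0,40],[0,0,0,0,0,0,30],[0,0,0,0,0,0,30],[0,0,0,0,0,0,30],[0,0,0,0,0,0,30],[-5,0,0,0,0,0,30],[-20,0,0,0,0,0,30],[-50,0,0,0,0,0,30]]
  ],
  "grip_force": 30
}}

```text
clock: 4.65
position: [0.4922, -0.184, 0.0642]
ee_rot: [0.993, 1.336, -0.995]
force: [1.3, 0.5, -1.0]
width: 0.303
```

```bash
python3 look.py w4 pack_nose
```

```text
[[-0.0037  0.9585  0.2851  0.4922]
 [ 0.0011  0.2851 -0.9585 -0.184 ]
 [-1.     -0.0032 -0.0021  0.0642]
 [ 0.      0.      0.      1.    ]]
pack_nose [276.3 134.4] 0.61 [ 0.5445 -0.1697  0.0085]
4.75
```

View pics/w4.png

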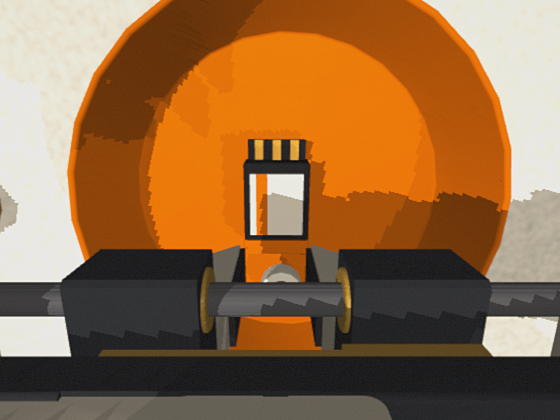

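```bash
cat > rect.py <<'E'
from h import *
import sys
np.set_printoptions(precision=4,suppress=True)
f=np.load('pics/%s.npz'%sys.argv[1]); P=cloud('wrist',f['d'],f['T'])
z0,z1=float(sys.argv[2]),float(sys.argv[3]); r0,r1,c0,c1=map(int,sys.argv[4:8])
s=P[r0:r1,c0:c1]; zs=s[...,2]
m=(zs>z0)&(zs<z1); n,l,st,c=cv2.connectedComponentsWithStats(m.astype(np.uint8)); k=1+st[1:,4].argmax()
q=s[l==k]; r=cv2.minAreaRect((q[:,:2]*1000).astype(np.float32)); print(len(q),r,np.median(q[:,2]), 'box',st[k])
v=P[r0:r1,c0:c1][l==k]; A=np.c_[v[:,:2],np.ones(len(v))]; print('plane',np.linalg.lstsq(A,v[:,2],rcond=None)[0])
E
python3 rect.py w4 .019 .032 130 262 235 320; python3 rect.py w3 .019 .032 130 280 220 330
python3 rect.py w4 .04 .052 0 262 0 560;python3 rect.py w3 .04 .052 0 262 0 560;python3 rect.py w2 .04 .052 0 282 0 560
```

```text
5997 ((502.4801330566406, -182.23443603515625), (57.935211181640625, 40.10350799560547), 16.351728439331055) 0.024575579508931772 box [   9   31   67   93 5997]
plane [-0.0076 -0.0006  0.0282]
8475 ((505.9033203125, -181.0712127685547), (51.06856918334961, 40.226253509521484), 16.20545196533203) 0.024535211594061274 box [  13   47   86  103 8475]
plane [-0.0093 -0.003   0.0287]
6191 ((577.8148803710938, -264.23394775390625), (151.8557586669922, 36.31069564819336), 40.8305778503418) 0.045308830159237645 box [ 383    0  129  262 6191]
plane [ 0.0505 -0.0588 -0.0003]
8026 ((525.5408325195312, -77.92465209960938), (22.089658737182617, 114.30801391601562), 80.39693450927734) 0.04515417366423945 box [   0    0  118  262 8026]
plane [0.0259 0.1929 0.0458]
7295 ((511.86114501953125, -186.9973602294922), (236.69407653808594, 239.6799774169922), 13.781315803527832) 0.04556770638150992 box [ 128   21  265  261 7295]
plane [ 0.0025 -0.0003  0.0436]
```

Request:
{"api": "send_rows", "payload": {
  "rows": [
    [[0,0,0,0,0,0,65],[0,0,0,0,0,0,65],[15,0,0,0,0,0,65],[35,0,0,0,0,0,65],[47,0,0,0,0,0,65],[52,0,0,0,0,0,50],[52,0,0,0,0,0,20],[52,0,0,0,0,0,20]]
  ],
  "grip_force": 30
}}

```text
clock: 5.55
position: [0.494, -0.1845, 0.0132]
ee_rot: [0.994, 1.332, -0.994]
force: [-0.1, -0.5, 0.1]
width: 0.438
```

Request:
{"api": "send_rows", "payload": {
  "rows": [
    [[0,0,0,0,0,0,20],[0,0,0,0,0,0,20],[0,0,0,0,0,0,20],[0,0,0,0,0,0,20],[0,0,0,0,0,0,20],[0,0,0,0,0,0,20],[0,0,0,0,0,0,20],[0,0,0,0,0,0,20]]
  ]
}}

```text
clock: 6.35
position: [0.4938, -0.1845, 0.0129]
ee_rot: [0.994, 1.332, -0.994]
force: [-0.9, -0.6, 0.5]
width: 0.201
```

```bash
python3 look.py w5; python3 - <<'E'
from h import *
im,d=optics.get_image('scene'); save('s5.png',cv2.resize(im[180:300,150:310],None,fx=4,fy=4,interpolation=cv2.INTER_CUBIC))
E
```

```text
[[-0.      0.9585  0.285   0.4938]
 [-0.      0.285  -0.9585 -0.1845]
 [-1.     -0.      0.      0.0129]
 [ 0.      0.      0.      1.    ]]
6.4
```

View pics/w5.png

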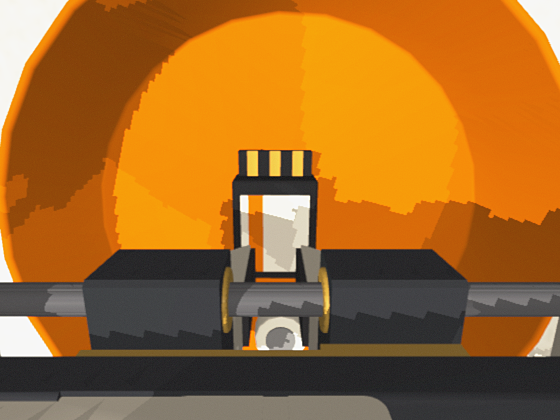

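View pics/s5.png

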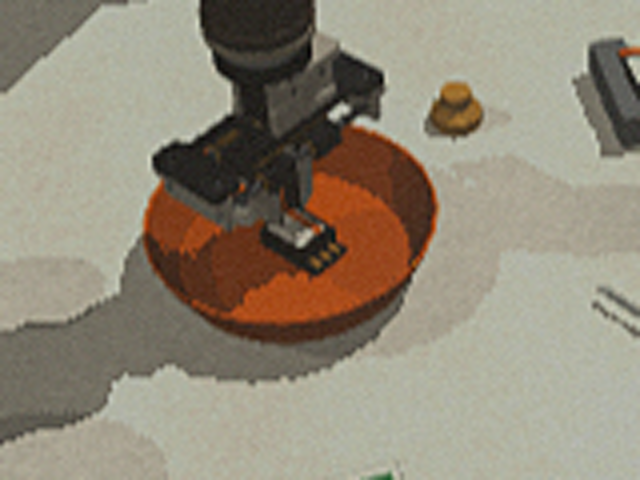

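```bash
python3 - <<'E'
from h import *
np.set_printoptions(precision=1,suppress=True,linewidth=200)
f=np.load('pics/w5.npz');T=f['T'];P=cloud('wrist',f['d'],T)
Q=(P-T[:3,3])@T[:3,:3]*1000
for r in range(240,350,8):
    print(r,Q[r,[240,244,248,252,258,276,300,305,310,316]].tolist() if 0 else ' '.join(str(np.round(Q[r,c])) for c in [236,244,250,258,300,308,316]))
E
```

```text
240 [-11.   9. -18.] [-12.   9. -14.] [-12.   9. -12.] [-12.   9.  -8.] [-11.   9.  12.] [-10.   9.  16.] [-9.  8. 20.]
248 [-12.   5. -18.] [-23.   9. -13.] [-22.   9. -11.] [-11.   5.  -8.] [-20.   8.  12.] [-24.  10.  15.] [ 8. -3. 22.]
256 [-35.  10. -16.] [-34.  10. -13.] [-30.   8. -10.] [-11.   1.  -8.] [-29.   8.  11.] [-33.  10.  14.] [-34.  10.  18.]
264 [-42.  10. -15.] [-41.   9. -12.] [-38.   8. -10.] [-11.  -4.  -8.] [-39.   8.  11.] [-43.  10.  13.] [-41.   9.  17.]
272 [-49.   9. -14.] [-50.  10. -11.] [-47.   8.  -9.] [-11.  -8.  -8.] [-47.   8.  10.] [-50.  10.  13.] [-50.  10.  16.]
280 [-57.  10. -14.] [-56.   9. -11.] [-52.   8.  -9.] [-13. -11.  -8.] [-51.   7.  10.] [-57.  10.  12.] [-56.   9.  15.]
288 [-102.   30.   -8.] [-101.   29.   -7.] [-101.   29.   -5.] [-101.   29.   -4.] [-102.   29.    6.] [-101.   29.    8.] [-101.   29.   10.]
296 [-104.   29.   -8.] [-103.   28.   -7.] [-103.   28.   -5.] [-103.   28.   -3.] [-103.   28.    6.] [-102.   28.    8.] [-102.   28.   10.]
304 [-104.   27.   -8.] [-103.   26.   -7.] [-104.   27.   -5.] [-104.   27.   -3.] [-104.   27.    6.] [-104.   27.    8.] [-105.   27.    9.]
312 [-104.   25.   -8.] [-104.   25.   -7.] [-103.   24.   -5.] [-104.   25.   -3.] [-103.   24.    6.] [-103.   24.    8.] [-104.   25.   10.]
320 [-83.  10. -11.] [-67.  -0. -10.] [-59.  -5.  -9.] [  4. -43.  -9.] [-56.  -7.  10.] [-67.  -0.  12.] [-85.  11.  12.]
328 [-83.   8. -11.] [-67.  -3. -10.] [-61.  -7.  -9.] [ -6. -42.  -9.] [-56. -10.  10.] [-66.  -4.  12.] [-87.  10.  12.]
336 [-83.   5. -11.] [-66.  -7. -10.] [-61. -10.  -9.] [ -8. -46.  -9.] [ -8. -46.  13.] [-66.  -7.  12.] [-87.   7.  12.]
344 [-84.   3. -11.] [-67. -10. -10.] [  8. -62. -14.] [ -7. -52.  -9.] [ -7. -51.  14.] [-67.  -9.  12.] [-87.   4.  12.]
```

```bash
python3 - <<'E'
from h import *
np.set_printoptions(precision=1,suppress=True,linewidth=200)
for n,cols in [('w5',[243,246,249,303,306]),('w3',[195,203,208,345,350]),('w2',[195,203,208,345,350])]:
    f=np.load(f'pics/{n}.npz');T=f['T'];P=cloud('wrist',f['d'],T)
    Q=(P-T[:3,3])@T[:3,:3]*1000
    for c in cols:print(n,c,' '.join(str(np.round(Q[r,c])) for r in range(242,262,2)))
E
```

```text
w5 243 [-11.   8. -15.] [-12.   7. -15.] [-11.   6. -15.] [-25.  10. -14.] [-27.  10. -14.] [-29.  10. -13.] [-32.  10. -13.] [-33.  10. -13.] [-37.  10. -13.] [-39.  10. -13.]
w5 246 [-12.   8. -13.] [-12.   7. -14.] [-22.  10. -13.] [-24.  10. -13.] [-27.  10. -12.] [-29.  10. -12.] [-32.  10. -12.] [-32.   9. -12.] [-36.  10. -12.] [-37.   9. -12.]
w5 249 [-12.   8. -12.] [-12.   7. -12.] [-23.  10. -11.] [-25.  10. -11.] [-27.  10. -11.] [-27.   9. -11.] [-29.   9. -11.] [-31.   9. -11.] [-32.   8. -11.] [-34.   8. -11.]
w5 303 [-11.   8.  14.] [-12.   7.  14.] [-23.  10.  13.] [-25.  10.  13.] [-27.  10.  13.] [-29.  10.  12.] [-31.   9.  12.] [-34.  10.  12.] [-34.   9.  12.] [-34.   8.  12.]
w5 306 [-11.   8.  15.] [-12.   7.  15.] [-22.  10.  14.] [-24.  10.  14.] [-27.  10.  14.] [-30.  10.  14.] [-32.  10.  13.] [-33.  10.  13.] [-35.   9.  13.] [-38.  10.  13.]
w3 195 [ 10.   0. -43.] [ 10.  -1. -43.] [ 11.  -3. -43.] [-24.  10. -35.] [-27.  10. -35.] [-30.  10. -34.] [-31.  10. -34.] [-34.  10. -33.] [-37.  10. -33.] [-37.   9. -32.]
w3 203 [  9.   0. -38.] [  9.  -1. -38
[... 839 characters left out ...]
[184. -63. -75.] [184. -65. -75.] [-22.  10. -32.] [-25.  10. -31.] [-24.   9. -32.] [-25.   8. -32.] [-27.   8. -31.] [-29.   8. -31.] [-31.   8. -30.] [-34.   8. -30.]
w2 208 [189. -65. -70.] [186. -66. -70.] [185. -68. -70.] [-20.   8. -30.] [-22.   8. -30.] [-25.   8. -29.] [-26.   8. -29.] [-26.   6. -29.] [-26.   6. -29.] [-26.   5. -29.]
w2 345 [166. -57.  69.] [164. -58.  69.] [162. -59.  69.] [-20.   8.  32.] [-23.   8.  32.] [-26.   8.  31.] [-27.   8.  31.] [-30.   8.  31.] [-30.   7.  31.] [-31.   7.  30.]
w2 350 [161. -55.  73.] [158. -56.  73.] [-22.  10.  34.] [-24.   9.  34.] [-26.  10.  33.] [-28.   9.  33.] [-30.   9.  33.] [-31.   8.  33.] [-32.   8.  32.] [-35.   8.  32.]
```

Request:
{"api": "send_rows", "payload": {
  "rows": [
    [[-3,0,0,0,0,0,65],[-3,0,0,0,0,0,65],[-3,0,0,0,0,0,65],[-3,0,0,0,0,0,65],[-3,0,0,0,0,0,65],[4,0,0,0,0,0,65],[10,0,0,0,0,0,65],[14,0,0,0,0,0,65]]
  ]
}}

```text
clock: 7.25
position: [0.4933, -0.1844, -0.002]
ee_rot: [0.994, 1.333, -0.994]
force: [-0.4, 0.9, -0.5]
width: 0.652
```

Request:
{"api": "send_rows", "payload": {
  "rows": [
    [[3,0,0,0,0,0,65],[7,0,0,0,0,0,60],[8,0,0,0,0,0,40],[8,0,0,0,0,0,20],[8,0,0,0,0,0,20],[8,0,0,0,0,0,20],[8,0,0,0,0,0,20],[8,0,0,0,0,0,20]]
  ],
  "grip_force": 30
}}

```text
clock: 8.05
position: [0.4937, -0.1845, -0.009]
ee_rot: [0.994, 1.332, -0.994]
force: [0.1, 0.6, -1.3]
width: 0.436
```

```bash
python3 look.py w6
```

```text
[[ 0.      0.9585  0.285   0.4937]
 [-0.0001  0.285  -0.9585 -0.1845]
 [-1.     -0.      0.0001 -0.009 ]
 [ 0.      0.      0.      1.    ]]
8.1
```

View pics/w6.png

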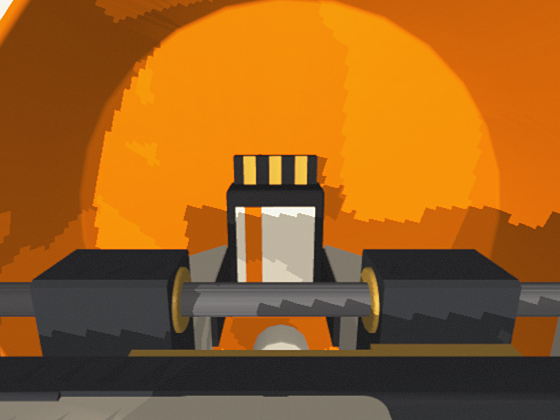

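Request:
{"api": "send_rows", "payload": {
  "rows": [
    [[-3,0,0,0,0,0,20],[-12,0,0,0,0,0,20],[-30,0,0,0,0,0,20],[-55,0,0,0,0,0,20],[-85,0,0,0,0,0,20],[-115,0,0,0,0,0,20],[-145,0,0,0,0,0,20],[-165,0,0,0,0,0,20]]
  ]
}}

```text
clock: 8.9
position: [0.4944, -0.1846, 0.159]
ee_rot: [0.994, 1.329, -0.992]
force: [0.2, -0.5, -2.1]
width: 0.429
```

```bash
python3 - <<'E'
from h import *
np.set_printoptions(precision=4,suppress=True)
T=toolT();print(T,arm.observe()['width'])
# hover: tcp at bay centre -ish, z .19 (tip .21), yaw -23
t=np.array([.545,.235,.19]); print((T[:3,:3].T@(t-T[:3,3]))*1000, 'yaw',np.degrees(np.arctan2(T[1,1],T[0,1])))
E
```

```text
[[ 0.0028  0.9585  0.285   0.4944]
 [-0.0008  0.285  -0.9585 -0.1846]
 [-1.      0.0024  0.0016  0.159 ]
 [ 0.      0.      0.      1.    ]] 0.4289916626440367
[ -31.2561  168.1737 -387.7166] yaw 16.5596775072036
```

Request:
{"api": "send_rows", "payload": {
  "rows": [
    [[-8,20,-47,5,0,0,20],[-20,39,-90,10,0,0,20],[-31,58,-133,15,0,0,20],[-31,77,-176,20,0,0,20],[-31,96,-219,25,0,0,20],[-31,115,-262,30,0,0,20],[-31,134,-305,35,0,0,20],[-31,153,-348,39,0,0,20]]
  ]
}}

```text
clock: 9.7
position: [0.5411, 0.1945, 0.1878]
ee_rot: [1.495, 0.995, -1.493]
force: [1.3, -0.1, -1.1]
width: 0.434
```

```bash
python3 look.py w7 bay bay_lip bay_rim spare pack_nose
```

```text
[[ 0.0007  0.9229 -0.3851  0.5411]
 [ 0.0001 -0.3851 -0.9229  0.1945]
 [-1.      0.0006 -0.0004  0.1878]
 [ 0.      0.      0.      1.    ]]
bay [235.6 204.2] 0.69 [0.5382 0.2363 0.016 ]
bay [232.8 242.9] 0.36 [0.5028 0.2554 0.016 ]
bay_lip [230.6 171.3] 0.91 [0.5707 0.2255 0.027 ]
bay_rim [232.5 243.8] 0.93 [0.5073 0.2515 0.034 ]
pack_nose [273.4 151.9] 0.69 [0.5701 0.1829 0.0085]
10.0
```

View pics/w7.png

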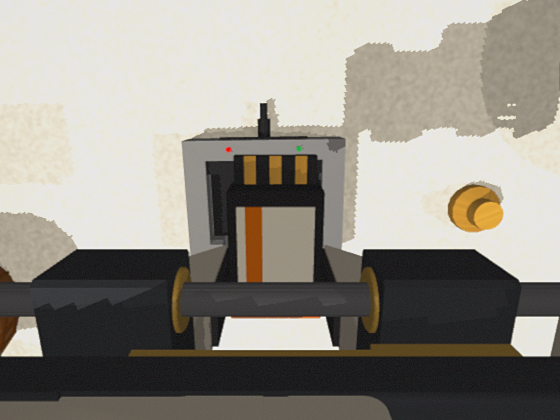

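Request:
{"api": "send_rows", "payload": {
  "rows": [
    [[0,-30,-15,0,0,0,20],[0,-60,-30,0,0,0,20],[0,-95,-30,0,0,0,20],[0,-95,-30,0,0,0,20],[0,-95,-30,0,0,0,20],[0,-95,-30,0,0,0,20],[0,-95,-30,0,0,0,20],[0,-95,-30,0,0,0,20]]
  ]
}}

```text
clock: 10.8
position: [0.4657, 0.2558, 0.1868]
ee_rot: [1.493, 0.996, -1.493]
force: [-0.7, 0.9, -1.4]
width: 0.434
```

```bash
python3 look.py w8 bay bay_lip bay_rim spare pack_nose; python3 - <<'E'
from h import *
f=np.load('pics/w8.npz'); save('w8z.png',cv2.resize(f['im'][0:200,140:400],None,fx=3,fy=3,interpolation=cv2.INTER_CUBIC))
E
```

```text
[[ 0.0001  0.9236 -0.3834  0.4657]
 [-0.0003 -0.3834 -0.9236  0.2558]
 [-1.      0.0002  0.0002  0.1868]
 [ 0.      0.      0.      1.    ]]
bay [260.  103.4] 0.69 [0.5404 0.2382 0.016 ]
bay_lip [259.4  63.6] 0.62 [0.5703 0.2255 0.027 ]
bay_rim [261.3 143.7] 0.71 [0.5079 0.2502 0.034 ]
spare [331.1 105.5] 0.79 [0.5139 0.1793 0.016 ]
pack_nose [274.8 152.9] 0.79 [0.4933 0.2433 0.0085]
11.1
```

View pics/w8z.png

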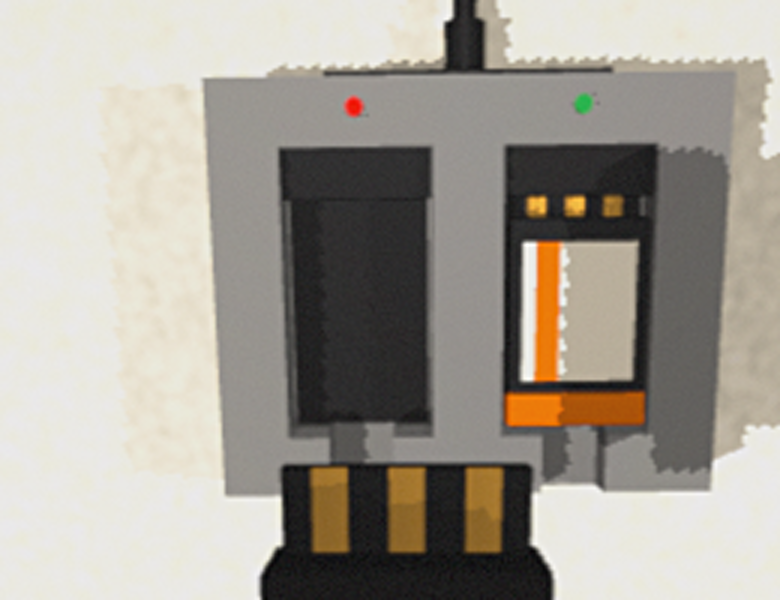

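```bash
python3 - <<'E'
from h import *
np.set_printoptions(precision=4,suppress=True,linewidth=160)
f=np.load('pics/w8.npz'); P=cloud('wrist',f['d'],f['T'])[:165,140:400]; z=P[...,2]
def comp(m,name):
    n,l,st,c=cv2.connectedComponentsWithStats(m.astype(np.uint8)); k=1+st[1:,4].argmax(); q=P[l==k]
    r=cv2.minAreaRect((q[:,:2]*1000).astype(np.float32)); print(name,len(q),r,np.nanmedian(q[:,2])); return q
dk=comp((z>.029)&(z<.040),'deck')
fl=comp((z>.010)&(z<.0225),'floor')
# spare label top
print('finder chk')
yaw=-22.5
im=f['im'][:165,140:400].astype(int)
lab=(im[...,0]>140)&(im[...,1]>140)&(z>.03)
# axis-based profile in charger frame around net bay
for yaw in (-22.5,):
    a=np.radians(yaw); ex=np.array([np.cos(a),np.sin(a)]); ey=np.array([-np.sin(a),np.cos(a)]); o=np.array([.5405,.2378])
    X=(P[...,:2]-o)@ex*1000; Y=(P[...,:2]-o)@ey*1000
    for y0 in (-15,15):   # profile along x
        m=(abs(Y-y0)<2)&(abs(X)<60); o1=np.argsort(X[m]); print('y',y0,[(round(x),round(h*1000)) for x,h in zip(X[m][o1][::3],z[m][o1][::3])])
    for x0 in (-20,0,20):
        m=(abs(X-x0)<1.2)&(abs(Y)<30); o1=np.argsort(Y[m]); print('x',x0,[(round(x,1),round(h*1000)) for x,h in zip(Y[m][o1],z[m][o1])])
E
```

```text
deck 17512 ((533.1887817382812, 206.96690368652344), (146.54342651367188, 117.11658477783203), 68.0075454711914) 0.033508251405575284
floor 3890 ((533.6961059570312, 240.7978057861328), (43.259334564208984, 77.81378173828125), 68.24038696289062) 0.015641225295932343
finder chk
y -15 [(-44, 32), (-44, 34), (-43, 33), (-43, 34), (-42, 34), (-41, 33), (-41, 34), (-41, 33), (-40, 34), (-40, 33), (-39, 33), (-39, 34), (-38, 32), (-38, 35), (-37, 34), (-36, 32), (-36, 33), (-35, 31), (-35, 32), (-35, 30), (-34, 28), (-34, 29), (-34, 20), (-33, 22), (-33, 16), (-32, 15), (-32, 16), (-31, 16), (-31, 17), (-30, 16), (-29, 15), (-29, 16), (-29, 207), (-29, 207), (-29, 208), (-29, 206), (-29, 15), (-28, 207), (-28, 17), (-28, 208), (-28, 206), (-28, 207), (-28, 208), (-28, 209), (-28, 207), (-28, 207), (-28, 208), (-28, 16), (-27, 209), (-27, 207), (-27, 207), (-27, 208), (-27, 207), (-27, 208), (-27, 15), (-27, 16), (-27, 16), (-26, 207), (-26, 207), (-26, 207), (-26, 207), (-26, 207), (-26, 208), (-26, 208), (-26, 15), (-26, 203), (-26, 203), (-26, 207), (-26, 207), (-25, 208), (-25, 204), (-
[... 17289 characters left out ...]
30), (np.float64(21.9), 21), (np.float64(22.0), 21), (np.float64(22.3), 34), (np.float64(22.4), 33), (np.float64(22.4), 33), (np.float64(23.1), 34), (np.float64(23.2), 34), (np.float64(23.3), 32), (np.float64(23.9), 34), (np.float64(24.0), 34), (np.float64(24.0), 33), (np.float64(24.8), 34), (np.float64(24.9), 34), (np.float64(24.9), 33), (np.float64(25.8), 34), (np.float64(25.8), 33), (np.float64(25.8), 33), (np.float64(26.6), 33), (np.float64(26.6), 33), (np.float64(26.7), 32), (np.float64(27.4), 34), (np.float64(27.5), 33), (np.float64(27.5), 33), (np.float64(28.3), 33), (np.float64(28.3), 33), (np.float64(28.3), 33), (np.float64(29.0), 34), (np.float64(29.1), 34), (np.float64(29.2), 33)]
```

```bash
python3 - <<'E'
from h import *
np.set_printoptions(precision=2,suppress=True,linewidth=160)
f=np.load('pics/w8.npz'); T=f['T']; P=cloud('wrist',f['d'],T); Q=((P-T[:3,3])@T[:3,:3]*1000)[130:280,200:350]
x,y,z=Q[...,0],Q[...,1],Q[...,2]
m=(x<-15)&(x>-45)&(abs(z)<25)&(y>12)
v=Q[m]; print(len(v),np.percentile(v[:,0],[1,10,50,90,99]))
top=Q[(abs(x+34)<4)&(abs(z)<22)&(y>12)]
r=cv2.minAreaRect(top[:,1:].astype(np.float32)); print('top yz',r, top.mean(0), top[:,1].max())
A=np.c_[top[:,1:],np.ones(len(top))]; print('plane x=ay+bz+c',np.linalg.lstsq(A,top[:,0],rcond=None)[0])
ton=Q[(x>-26)&(x<-15)&(abs(z)<22)&(y>30)]
if len(ton): 
    r=cv2.minAreaRect(ton[:,1:].astype(np.float32)); print('tongue yz',r,np.median(ton,0),ton.min(0),ton.max(0))
# edges at several z
for z0 in (-12,0,12):
    mm=abs(z-z0)<.8
    a=Q[mm&(abs(x+34)<4)][:,1]; b=Q[mm&(x>-27)&(x<-12)&(y<70)][:,1]
    print(z0,'body front',a.max(),'tongue',np.sort(b)[-3:],np.sort(b)[:3])
E
```

```text
9007 [-34.93 -34.25 -33.14 -20.33 -18.53]
top yz ((25.420915603637695, 1.2535724639892578), (26.979339599609375, 40.31959915161133), 0.29823991656303406) [-33.53  25.91   1.23] 38.99504256085387
plane x=ay+bz+c [  0.02  -0.   -34.13]
tongue yz ((44.372703552246094, 1.2335758209228516), (39.19285583496094, 12.669087409973145), 89.9682846069336) [-20.62  44.3    1.46] [-25.98  38.03 -18.36] [-15.44  50.71  20.83]
-12 body front 38.81483272613601 tongue [50.53 50.65 50.67] [38.36 38.51 38.53]
0 body front 38.7401801190584 tongue [50.62 50.63 50.66] [38.39 38.44 38.49]
12 body front 38.74097395007796 tongue [50.51 50.59 50.63] [38.48 38.5  38.5 ]
```

```bash
cat > plan.py <<'E'
from h import *
np.set_printoptions(precision=2,suppress=True,linewidth=160)
YAW=-22.1; O=np.array([.5420,.2374,.0158])
a=np.radians(YAW); B=np.array([[np.cos(a),-np.sin(a),0],[np.sin(a),np.cos(a),0],[0,0,1]])
TIP=np.array([-13.1,50.6,1.25])
def Rt(psi):
    p=np.radians(psi); c,s=np.cos(p),np.sin(p)
    # columns: tool x,y,z in bay frame
    return B@np.array([[-s,c,0],[0,0,-1],[-c,-s,0]])
def target(X,Y,Z,psi,tip=TIP):
    R_=Rt(psi); return R_, O+B@np.array([X,Y,Z])/1000-R_@tip/1000
def move(X,Y,Z,psi,T=None,tip=TIP):
    T=toolT() if T is None else T
    R_,p=target(X,Y,Z,psi,tip); d=T[:3,:3].T@(p-T[:3,3])*1000
    w=np.degrees(R.from_matrix(T[:3,:3].T@R_).as_rotvec()); return np.r_[d,w]
def cur(tip=TIP,T=None):
    T=toolT() if T is None else T
    b=B.T@(T[:3,3]+T[:3,:3]@tip/1000-O)*1000
    y=B.T@T[:3,1]; return b,np.degrees(np.arcsin(-y[2])),np.degrees(np.arctan2(y[1],y[0]))
E
python3 - <<'E'
from plan import *
print(cur())
for w in [(20,0,45,17),(24,0,8,17),(24,0,1,17)]: print(w,move(*w))
E
```

```text
(array([-28.03, -12.72, 184.1 ]), np.float64(0.006026568747463401), np.float64(-0.3506823265709183))
(20, 0, 45, 17) [123.74  46.34 -12.72  -0.35  -0.04 -16.99]
(24, 0, 8, 17) [160.74  50.34 -12.75  -0.35  -0.04 -16.99]
(24, 0, 1, 17) [167.74  50.34 -12.75  -0.35  -0.04 -16.99]
```

Request:
{"api": "send_rows", "payload": {
  "rows": [
    [[10,8,-3,0,0,-4,20],[30,17,-6,0,0,-8,20],[55,26,-9,0,0,-12,20],[85,35,-12,-0.3,0,-17,20],[110,46.3,-12.7,-0.35,0,-17,20],[123.7,46.3,-12.7,-0.35,0,-17,20],[123.7,46.3,-12.7,-0.35,0,-17,20],[123.7,46.3,-12.7,-0.35,0,-17,20]]
  ]
}}

```text
clock: 11.9
position: [0.5118, 0.252, 0.0643]
ee_rot: [1.382, 1.267, -1.689]
force: [-0.1, 0.4, -0.9]
width: 0.437
```

```bash
python3 look.py w9 bay_lip; python3 - <<'E'
from plan import *
print(cur())
for w in [(24,0,8,17),(24,0,1,17)]: print(w,move(*w))
f=np.load('pics/w9.npz');T=f['T'];P=cloud('wrist',f['d'],T)
Qb=(P-O)@B*1000; Qt=(P-T[:3,3])@T[:3,:3]*1000
x,y,z=[Qt[...,i] for i in range(3)]
for z0 in (-12,0,12):
    mm=abs(z-z0)<.8
    b=Qt[mm&(x>-27)&(x<-10)&(y<70)&(y>30)][:,1]; print('tongue',z0,np.sort(b)[-3:])
top=Qt[(abs(x+34)<4)&(abs(z)<22)&(y>12)]; print(cv2.minAreaRect(top[:,1:].astype(np.float32)))
X,Y,Z=[Qb[...,i] for i in range(3)]
dk=(abs(Z-18)<2)&(X>-45)&(X<60)
for Ys in((-16,-8),(8,16)):
    l=(Y>Ys[0])&(Y<Ys[1])&(abs(Z-14)<1.5)&(X>24)&(X<48); print('lip X',np.percentile(X[l],[0,2,98,100]))
hd=(X>46)&(X<55)&(abs(Z-18)<2.5); print('deck z',np.median(Z[hd]))
l=(abs(Z-14)<1.5)&(X>31)&(X<41)&(abs(Y)<30); print('lip Y',np.percentile(Y[l],[0,2,98,100]),np.median(Z[l]))
save('w9z.png',cv2.resize(f['im'][60:280,150:400],None,fx=3,fy=2.7,interpolation=cv2.INTER_CUBIC))
E
```

```text
[[-0.2704  0.8869 -0.3746  0.5118]
 [ 0.1111 -0.3578 -0.9272  0.252 ]
 [-0.9563 -0.2923 -0.0018  0.0643]
 [ 0.      0.      0.      1.    ]]
bay_lip [277.3 106. ] 0.66 [0.57   0.2262 0.027 ]
12.0
(array([19.41,  1.34, 47.08]), np.float64(16.905622928693248), np.float64(0.14470179871793962))
(24, 0, 8, 17) [35.97 15.74  1.37  0.14 -0.13 -0.09]
(24, 0, 1, 17) [42.67 17.77  1.4   0.14 -0.13 -0.09]
tongue -12 [50.8  50.91 50.95]
tongue 0 [50.8  50.82 50.88]
tongue 12 [50.82 50.88 50.9 ]
((25.524927139282227, 1.1950111389160156), (27.071428298950195, 40.057918548583984), 0.1604883074760437)
lip X [29.08 29.42 40.6  40.89]
lip X [29.1  29.29 40.5  40.73]
deck z 17.604959460392223
lip Y [-21.13 -20.41  21.31  22.04] 13.6224937086152
```

View pics/w9z.png

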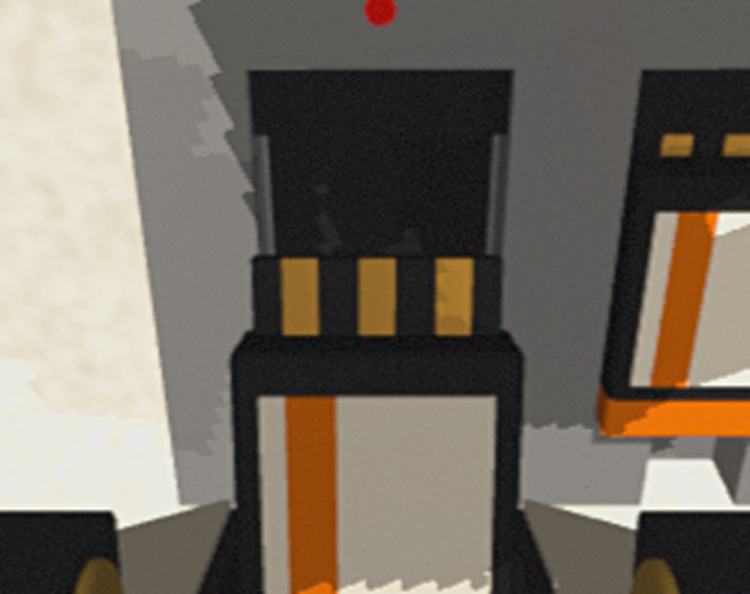

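Request:
{"api": "send_rows", "payload": {
  "rows": [
    [[8,4,1,0.1,0,0,20],[18,8,1,0.1,0,0,20],[28,13,1,0.1,0,0,20],[35,16,1,0.1,0,0,20],[38,16.5,1,0.1,0,0,20],[38.5,16.5,1,0.1,0,0,20],[38.5,16.5,1,0.1,0,0,20],[38.5,16.5,1,0.1,0,0,20]]
  ]
}}

```text
clock: 12.8
position: [0.5164, 0.2481, 0.0218]
ee_rot: [1.384, 1.264, -1.692]
force: [-0.2, 0.4, -2.1]
width: 0.433
```

```bash
python3 look.py w10; python3 - <<'E'
from plan import *
print(cur())
for w in [(24,0.4,.8,17),(33,.4,.8,17)]: print(w,move(*w))
f=np.load('pics/w10.npz')
save('w10z.png',cv2.resize(f['im'][60:280,150:400],None,fx=3,fy=2.7,interpolation=cv2.INTER_CUBIC))
E
```

```text
[[-0.2705  0.8855 -0.3777  0.5164]
 [ 0.1107 -0.3612 -0.9259  0.2481]
 [-0.9563 -0.2923 -0.0003  0.0218]
 [ 0.      0.      0.      1.    ]]
12.85
(array([24.48, -1.09,  3.74]), np.float64(16.991187717944722), np.float64(-0.08963207189697782))
(24, 0.4, 0.8, 17) [ 2.95  0.4  -1.4  -0.09 -0.05 -0.01]
(33, 0.4, 0.8, 17) [ 0.32  9.   -1.42 -0.09 -0.05 -0.01]
```

View pics/w10z.png

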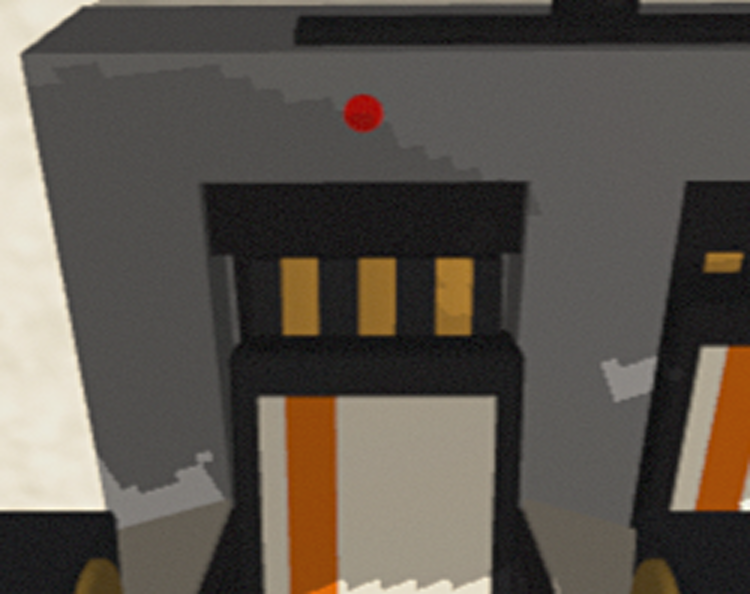

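Request:
{"api": "send_rows", "payload": {
  "rows": [
    [[0,0,-0.7,0,0,0,20],[0,0,-1.4,0,0,0,20],[1,0,-1.4,0,0,0,20],[2,0,-1.4,0,0,0,20],[2.5,0.2,-1.4,0,0,0,20],[2.5,0.2,-1.4,0,0,0,20],[2.5,0.2,-1.4,0,0,0,20],[2.5,0.2,-1.4,0,0,0,20]]
  ]
}}

```text
clock: 13.65
position: [0.5164, 0.2497, 0.0191]
ee_rot: [1.384, 1.264, -1.692]
force: [0.4, -0.2, -1.4]
width: 0.43
```

```bash
python3 - <<'E'
from plan import *
print(cur(),arm.observe()['force'])
for w in [(24,0.4,.8,17),(33,.4,.8,17),(34,.4,.8,17)]: print(w,move(*w))
E
```

```text
(array([23.91,  0.4 ,  1.05]), np.float64(16.99970392084665), np.float64(-0.09276104946979641)) [ 0.41 -0.19 -1.45]
(24, 0.4, 0.8, 17) [ 0.21  0.16  0.09 -0.09 -0.05 -0.  ]
(33, 0.4, 0.8, 17) [-2.42  8.77  0.07 -0.09 -0.05 -0.  ]
(34, 0.4, 0.8, 17) [-2.71  9.72  0.07 -0.09 -0.05 -0.  ]
```

Now forward under the lip against the contact (about 3–4 mm compression).

Request:
{"api": "send_rows", "payload": {
  "rows": [
    [[-0.4,1.5,0,0,0,0,20],[-0.8,3,0,0,0,0,20],[-1.2,4.5,0,0,0,0,20],[-1.6,6,0,0,0,0,20],[-2,7.5,0,0,0,0,20],[-2.4,8.8,0,0,0,0,20],[-2.4,8.8,0,0,0,0,20],[-2.4,8.8,0,0,0,0,20]]
  ]
}}

```text
clock: 14.45
position: [0.5242, 0.2465, 0.0189]
ee_rot: [1.383, 1.265, -1.693]
force: [-4.5, 0.1, 2.0]
width: 0.431
```

```bash
python3 look.py w11;  python3 - <<'E'
from plan import *
print(cur(),arm.observe()['force'], B.T@arm.observe()['force'])
f=np.load('pics/w11.npz')
T=f['T'];P=cloud('wrist',f['d'],T)
Qt=(P-T[:3,3])@T[:3,:3]*1000
x,y,z=[Qt[...,i] for i in range(3)]
top=Qt[(abs(x+34)<4)&(abs(z)<22)&(y>12)&(y<42)]; print(cv2.minAreaRect(top[:,1:].astype(np.float32)))
A=np.c_[top[:,1:],np.ones(len(top))]; print(np.linalg.lstsq(A,top[:,0],rcond=None)[0])
save('w11z.png',cv2.resize(f['im'][60:280,150:400],None,fx=3,fy=2.7,interpolation=cv2.INTER_CUBIC))
E
```

```text
[[-0.2716  0.8854 -0.3773  0.5242]
 [ 0.1108 -0.3607 -0.9261  0.2465]
 [-0.956  -0.2934 -0.0001  0.0189]
 [ 0.      0.      0.      1.    ]]
14.5
(array([32.38,  0.4 ,  0.74]), np.float64(17.046716305651877), np.float64(-0.06420328763857047)) [-4.36  1.12  0.72] [-4.47 -0.6   0.72]
((25.531417846679688, 1.2617626190185547), (27.055255889892578, 40.10066223144531), 0.05061839520931244)
[  0.02   0.   -33.91]
```

View pics/w11z.png

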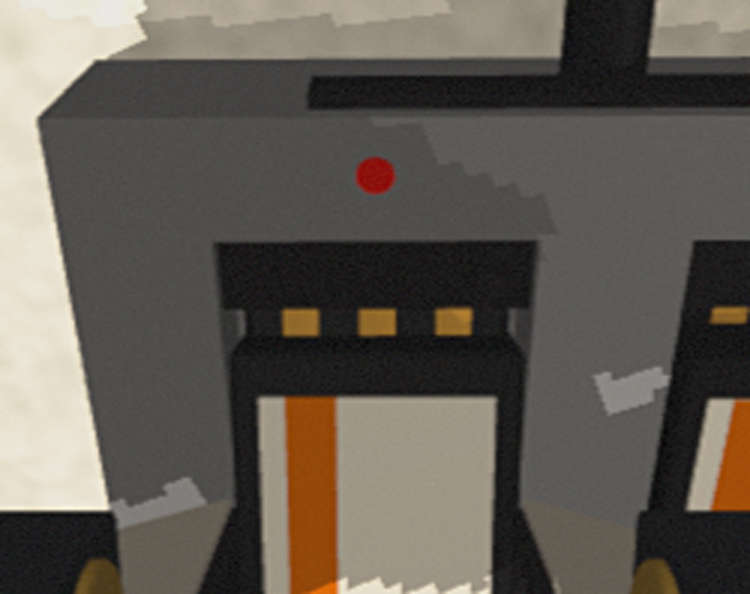

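Request:
{"api": "send_rows", "payload": {
  "rows": [
    [[0,0,0,0,0,0,46],[0,0,0,0,0,0,48],[0,0,0,0,0,0,48],[0,0,0,0,0,0,48],[-8,0,0,0,0,0,48],[-25,0,0,0,0,0,48],[-55,0,0,0,0,0,48],[-95,0,0,0,0,0,40]]
  ]
}}

```text
clock: 15.3
position: [0.5497, 0.2353, 0.11]
ee_rot: [1.381, 1.265, -1.695]
force: [-0.1, 0.2, 0.5]
width: 0.43
```

```bash
python3 look.py w12 pack_tail pack_nose;  python3 - <<'E'
from plan import *
print(cur(),arm.observe()['force'])
f=np.load('pics/w12.npz')
T=f['T'];P=cloud('wrist',f['d'],T); Qb=(P-O)@B*1000
X,Y,Z=[Qb[...,i] for i in range(3)]
m=(abs(Y)<17)&(X>-60)&(X<30)&(Z>19)&(Z<60)
for x0 in range(-50,32,4):
    k=m&(abs(X-x0)<1); 
    if k.sum(): print(x0,np.round(np.median(Z[k]),1),k.sum(),np.percentile(Y[k],[0,100]))
save('w12z.png',cv2.resize(f['im'],None,fx=1.4,fy=1.4))
E
```

```text
[[-0.2732  0.8849 -0.3772  0.5497]
 [ 0.1097 -0.3609 -0.9261  0.2353]
 [-0.9557 -0.2944  0.0015  0.11  ]
 [ 0.      0.      0.      1.    ]]
pack_tail [273.1 250.5] 0.55 [0.4875 0.2612 0.025 ]
pack_nose [272.7 143.9] 0.96 [0.5658 0.2293 0.0085]
15.45
(array([63.3 ,  1.47, 94.86]), np.float64(16.71914944589), np.float64(-0.09815166298988366)) [-0.6   0.07 -0.46]
-34 37.4 127 [-16.95  16.9 ]
-30 36.2 134 [-16.93  16.86]
-26 35.0 153 [-16.86  16.76]
-22 34.1 132 [-16.8   16.71]
-18 33.1 131 [-16.72  16.62]
-14 31.8 130 [-16.68  16.55]
-10 30.7 152 [-16.61  16.44]
-6 29.5 143 [-16.52  17.  ]
-2 28.6 146 [-16.48  16.99]
2 27.4 150 [-16.97  16.85]
6 26.3 155 [-16.97  16.73]
10 25.2 151 [-17.    16.65]
14 23.9 165 [-16.87  16.54]
18 22.5 157 [-16.83  16.49]
```

View pics/w12z.png

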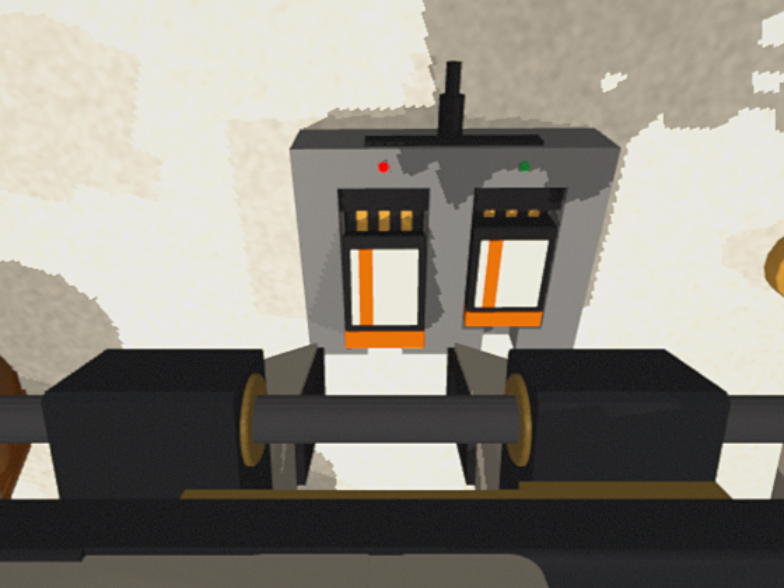

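```bash
python3 - <<'E'
from plan import *
tp=np.array([-21,-6,1.])
for w in [(-33,.4,60,0),(-33,.4,41,0)]: print(move(*w,tip=tp))
f=np.load('pics/w12.npz')
T=f['T'];P=cloud('wrist',f['d'],T); Qb=(P-O)@B*1000
X,Y,Z=[Qb[...,i] for i in range(3)]
m=(abs(Y)<15)&(X>-60)&(X<30)&(Z>21.5)&(Z<60); print('X range',np.percentile(X[m],[0,.5,99.5,100]))
m=(abs(X+10)<20)&(Z>28)&(Z<60)&(abs(Y)<30); print('Y range',np.percentile(Y[m],[.5,99.5]))
t=f['im'][...]; 
E
```

```text
[ 66.38 -19.81   1.83  -0.13  -0.26  16.72]
[ 84.57 -14.34   1.91  -0.13  -0.26  16.72]
X range [-35.73 -34.9   19.91  20.64]
Y range [-19.53  19.81]
```

```bash
python3 - <<'E'
from plan import *
f=np.load('pics/w12.npz')
T=f['T'];P=cloud('wrist',f['d'],T); Qb=(P-O)@B*1000
X,Y,Z=[Qb[...,i] for i in range(3)]
for y0 in (-12,0,12):
    k=(abs(Y-y0)<1.2)&(X>12)&(X<52)&(Z<24)&(Z>-5); o=np.argsort(X[k]); print(y0,[(int(round(a)),int(round(b))) for a,b in zip(X[k][o][::3],Z[k][o][::3])])
k=(abs(X)<30)&(abs(Z-18)<2)&(Y>-45)&(Y<45); print('deck', np.median(Z[k]))
dk=(abs(Z-18)<3)&(X>-80)&(X<70)&(Y<40)&(Y>22); print('deck X',np.percentile(X[dk],[1,99]))
im=f['im'][125:260,235:400]; save('w12c.png',cv2.resize(im,None,fx=4.5,fy=4.4,interpolation=cv2.INTER_CUBIC))
im,d=optics.get_image('scene'); save('s12.png',cv2.resize(im[170:240,280:370],None,fx=8,fy=8,interpolation=cv2.INTER_CUBIC))
E
```

```text
-12 [(12, 23), (14, 24), (14, 23), (15, 23), (16, 22), (16, 23), (17, 23), (17, 9), (17, 21), (18, 23), (18, 21), (18, 9), (18, 23), (19, 10), (19, 8), (19, 17), (19, 21), (19, 22), (20, 21), (20, 9), (20, 23), (21, 9), (21, 9), (22, 9), (23, 9), (23, 8), (24, 8), (25, 8), (25, 6), (26, 8), (29, 14), (30, 14), (31, 15), (31, 15), (31, 14), (32, 13), (32, 14), (33, 14), (34, 14), (34, 14), (35, 14), (35, 13), (36, 13), (37, 14), (38, 14), (38, 14), (39, 14), (39, 13), (40, 13), (42, 17), (43, 17), (43, 18), (44, 18), (44, 17), (45, 17), (45, 18), (46, 18), (46, 17), (47, 17), (47, 18), (48, 18), (48, 18), (49, 16), (49, 17), (50, 17), (50, 17), (51, 17), (51, 19), (52, 17)]
0 [(12, 24), (13, 24), (14, 24), (15, 22), (16, 23), (16, 23), (16, 24), (17, 23), (17, 9), (17, 11), (17, 10), (18, 9), (18, 13), (18, 10), (18, 22), (19, 10), (19, 16), (19, 17), (19, 23), (19, 20), (19, 8), (19, 22), (20, 20), (20, 20), (20, 23), (21, 9), (21, 10), (22, 8), (22, 9), (22, 8), (23, 8), (23, 9), (24, 9), (25, 6), (25, 7), (26, 7), (26, 8), (30, 15), (30, 14), (30, 15), (31, 14), (32, 14), (32, 14),
[... 435 characters left out ...]
(17, 22), (18, 9), (18, 22), (18, 9), (18, 23), (19, 10), (19, 24), (19, 16), (19, 23), (19, 22), (20, 8), (20, 8), (20, 20), (20, 22), (20, 10), (21, 8), (21, 9), (22, 8), (22, 9), (23, 9), (23, 8), (24, 8), (24, 7), (25, 8), (25, 8), (26, 7), (29, 13), (29, 14), (30, 14), (31, 14), (31, 13), (32, 15), (32, 14), (33, 13), (33, 13), (34, 14), (35, 14), (35, 14), (35, 13), (36, 13), (37, 15), (37, 12), (37, 13), (38, 13), (39, 14), (39, 14), (40, 13), (42, 17), (43, 18), (43, 17), (44, 17), (44, 17), (44, 17), (45, 18), (46, 19), (46, 18), (47, 18), (47, 17), (48, 17), (48, 18), (48, 17), (49, 17), (50, 17), (50, 18), (51, 19), (51, 17), (52, 17)]
deck 17.61794240227744
deck X [-53.12  59.61]
```

View pics/w12c.png

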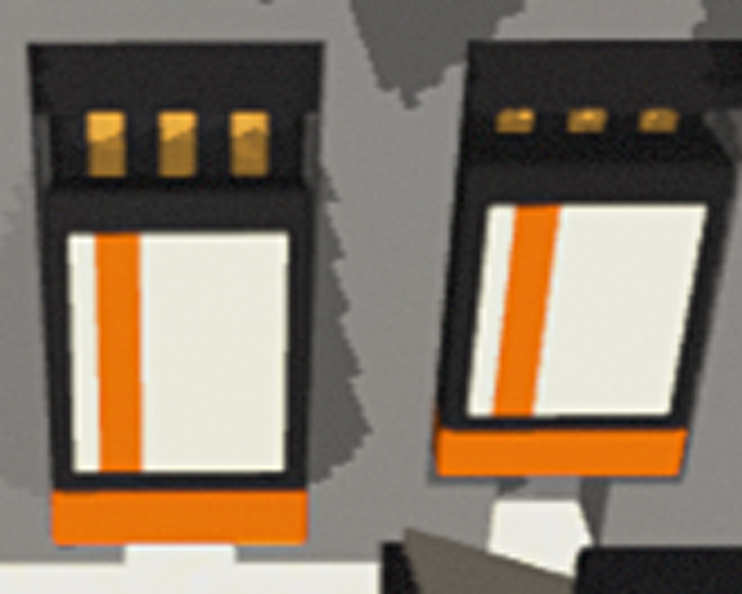

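View pics/s12.png

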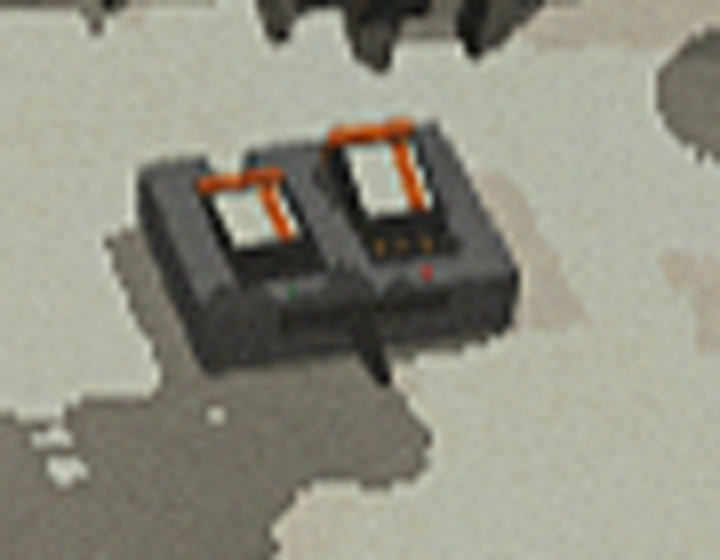

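```bash
cat >> plan.py <<'E'
TIP2=np.array([-7,50,1.25])
E
python3 - <<'E'
from plan import *
m=move(26.6,.1,-.6,16,tip=TIP2); print(m); R_,p=target(26.6,.1,-.6,16,TIP2); T=toolT()
q=p-R_[:,0]*.04; print('above',T[:3,:3].T@(q-T[:3,3])*1000)
print(cur(TIP2))
E
```

```text
[94.41 -5.77  0.96 -0.09 -0.15  0.87]
above [54.41 -6.38  0.86]
(array([59.41,  0.71, 87.31]), np.float64(16.874221958322895), np.float64(-0.09449653165446102))
```

Request:
{"api": "send_rows", "payload": {
  "rows": [
    [[10,-4,1,0,0,0.9,58],[30,-6.3,1,-0.1,0,0.9,58],[50,-6.2,1,-0.1,0,0.9,58],[65,-6.1,1,-0.1,0,0.9,58],[80,-6,1,-0.1,0,0.9,58],[90,-5.8,1,-0.1,0,0.9,58],[94,-5.8,1,-0.1,0,0.9,58],[94,-5.8,1,-0.1,0,0.9,58]]
  ],
  "grip_force": 45
}}

```text
clock: 16.3
position: [0.519, 0.2472, 0.0209]
ee_rot: [1.388, 1.251, -1.682]
force: [0.5, 0.2, 0.1]
width: 0.58
```

```bash
cat > meas.py <<'E'
from plan import *
import sys
n=sys.argv[1]; T=toolT(); im,d=optics.get_image('wrist'); save(n+'.png',im); np.savez('pics/'+n+'.npz',im=im,d=d,T=T)
s=arm.observe(); print('clock',s['clock'],'width',s['width'],'F bay',B.T@s['force'])
print('cur TIP2',*cur(TIP2,T))
P=cloud('wrist',d,T); Qt=(P-T[:3,3])@T[:3,:3]*1000; Qb=(P-O)@B*1000
X,Y,Z=[Qb[...,i] for i in range(3)]
# pack top: label/body points above deck
m=(abs(Y)<17)&(X>-34)&(X<15)&(Z>18.8)&(Z<45)&(Qt[...,1]>11)
A=np.c_[X[m],np.ones(m.sum())]; k=np.linalg.lstsq(A,Z[m],rcond=None)[0]; print('top slope deg',np.degrees(np.arctan(k[0])),'z at x=10',k@[10,1],m.sum(),'x',X[m].min())
f=(abs(Y)<17)&(X<28)&(X>5)&(abs(Z-k[0]*X-k[1])<1.2)&(Qt[...,1]>11); print('front top edge X',np.percentile(X[f],[99,100]))
b=(X>5)&(X<26)&(Z>18.8)&(abs(Y)<25); print('Y',np.percentile(Y[f],[1,99]) ,np.percentile(Y[b&(X<15)],[1,99]))
top=Qt[m]; print('top tool x at y=20..', np.median(top[:,0]), 'front tool y',np.percentile(Qt[f][:,1],99.5))
save(n+'z.png',cv2.resize(im[60:280,150:400],None,fx=3,fy=2.7,interpolation=cv2.INTER_CUBIC))
E
python3 meas.py w13
```

```text
clock 16.35 width 0.5816961931619686 F bay [ 0.62 -0.14  0.11]
cur TIP2 [24.96 -0.84 -2.1 ] 16.161513579191965 0.016273853762949462
top slope deg -15.711594317722477 z at x=10 25.12400663699295 4012 x -6.636043074033608
front top edge X [20.18 20.83]
Y [-16.67  16.64] [-19.26  19.86]
top tool x at y=20.. -28.940944510064202 front tool y 38.90432958266067
```

View pics/w13z.png

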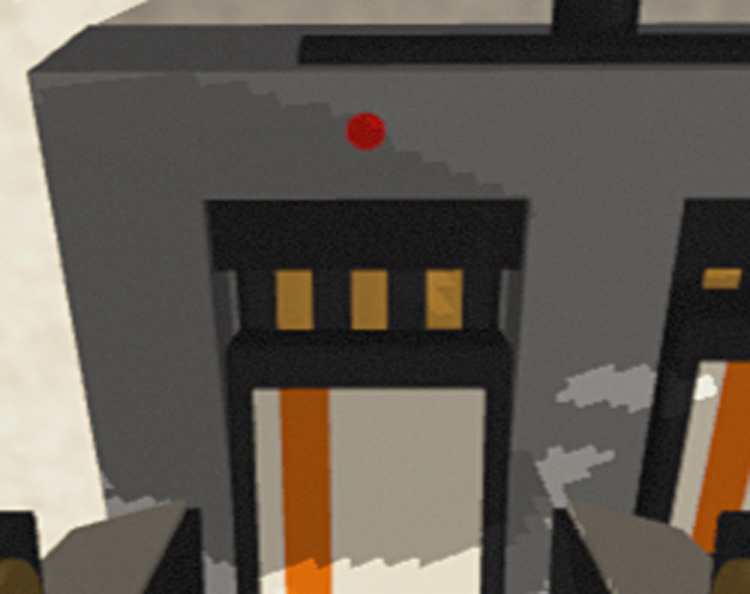

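Request:
{"api": "send_rows", "payload": {
  "rows": [
    [[-2,0,-1,0,0,0,58],[-2,0,-1,0,0,0,50],[-2,0,-1,0,0,0,40],[-2,0,-1,0,0,0,20],[-2,0,-1,0,0,0,20],[-2,0,-1,0,0,0,20],[-2,0,-1,0,0,0,20],[-2,0,-1,0,0,0,20]]
  ],
  "grip_force": 45
}}

```text
clock: 17.15
position: [0.5208, 0.2481, 0.0237]
ee_rot: [1.39, 1.251, -1.68]
force: [0.9, -1.2, 4.7]
width: 0.421
```

```bash
python3 meas.py w14
```

```text
clock 17.2 width 0.4246723970963674 F bay [ 1.63 -0.59  5.56]
cur TIP2 [26.36  0.68  0.81] 16.0706217553502 0.016061408074132724
top slope deg -15.750261408385617 z at x=10 24.998891812757993 3785 x -6.21140305967557
front top edge X [20.22 20.76]
Y [-16.69  16.64] [-21.3   22.82]
top tool x at y=20.. -25.702444476459107 front tool y 38.449856694333754
```

```bash
cat >> plan.py <<'E'
TIP3=np.array([-5.7,50.45,1.25])
E
python3 - <<'E'
from plan import *
T=toolT(); print(cur(TIP3,T)); c=cur(TIP3,T)[0]
for w in [(26.9,.2,16),(30,.3,16),(34,.3,16),(34.3,.3,14),(34.6,.3,12),(34.9,.3,10),(35.2,.3,8),(35.5,.3,5.5)]: print(w,move(w[0],c[1]-.3,w[1],w[2],T,TIP3))
E
```

```text
(array([26.48,  0.68, -0.54]), np.float64(16.06646950158504), np.float64(0.010075340614593968))
(26.9, 0.2, 16) [-0.76  0.2   0.3   0.01 -0.08  0.07]
(30, 0.3, 16) [-1.72  3.15  0.3   0.01 -0.08  0.07]
(34, 0.3, 16) [-2.82  7.    0.3   0.01 -0.08  0.07]
(34.3, 0.3, 14) [-1.15  7.52  0.3   0.01 -0.08  2.07]
(34.6, 0.3, 12) [ 0.52  8.1   0.3   0.01 -0.08  4.07]
(34.9, 0.3, 10) [ 2.17  8.74  0.3   0.01 -0.08  6.07]
(35.2, 0.3, 8) [ 3.81  9.44  0.31  0.   -0.08  8.07]
(35.5, 0.3, 5.5) [ 5.86 10.33  0.31  0.   -0.08 10.57]
```

First the forward part, then check before rotating.

Request:
{"api": "send_rows", "payload": {
  "rows": [
    [[-0.8,0.2,0.3,0,0,0,20],[-1.2,1.7,0.3,0,0,0,20],[-1.7,3.2,0.3,0,0,0,20],[-2.1,4.5,0.3,0,0,0,20],[-2.5,5.8,0.3,0,0,0,20],[-2.8,7,0.3,0,0,0,20],[-2.8,7,0.3,0,0,0,20],[-2.8,7,0.3,0,0,0,20]]
  ]
}}

```text
clock: 18.0
position: [0.5263, 0.2451, 0.0241]
ee_rot: [1.388, 1.252, -1.682]
force: [-5.4, 0.3, 1.2]
width: 0.426
```

```bash
python3 meas.py w15; python3 -c "
from plan import *
print(cur(TIP3))"
```

```text
clock 18.05 width 0.4252119665599746 F bay [-5.41 -1.46  1.86]
cur TIP2 [32.58 -0.01  1.04] 16.192235725414605 0.036827506816653026
top slope deg -15.568109780859235 z at x=10 26.92826559100146 2597 x 0.03150803849495083
front top edge X [26.27 26.9 ]
Y [-16.61  16.74] [-24.3   24.23]
top tool x at y=20.. -25.54163733367877 front tool y 38.250351200693046
(array([32.65, -0.05, -0.33]), np.float64(16.191766035522193), np.float64(0.03498227648160394))
```

View pics/w15z.png

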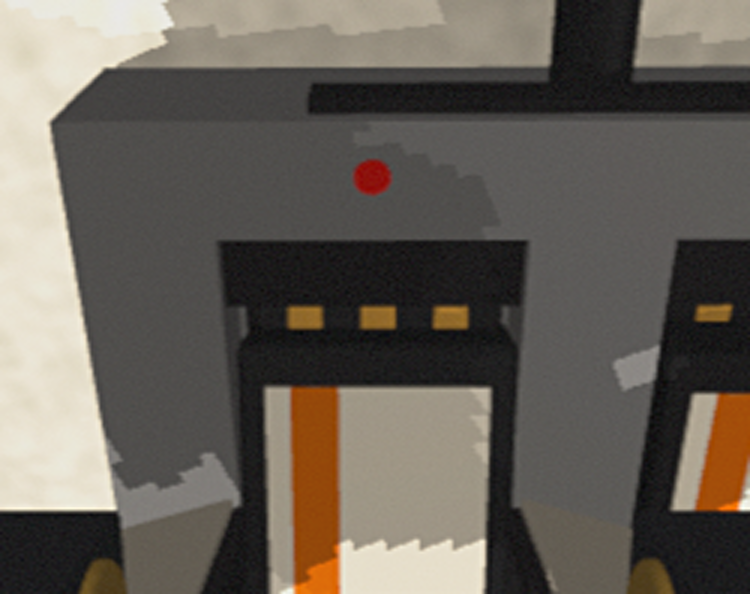

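```bash
python3 - <<'E'
from plan import *
T=toolT()
for w in [(33.4,-.2,16),(33.6,-.2,14.5),(33.9,-.2,13),(34.2,-.2,11.5),(34.5,-.2,10),(34.8,-.2,8.5),(35.1,-.2,7),(35.4,-.2,5.5)]: print(w,move(w[0],0.1,w[1],w[2],T,TIP3))
E
```

```text
(33.4, -0.2, 16) [-0.16  0.71 -0.18  0.03  0.    0.19]
(33.6, -0.2, 14.5) [ 1.1   1.07 -0.18  0.03  0.    1.69]
(33.9, -0.2, 13) [ 2.33  1.57 -0.18  0.03  0.    3.19]
(34.2, -0.2, 11.5) [ 3.55  2.09 -0.18  0.03  0.    4.69]
(34.5, -0.2, 10) [ 4.77  2.66 -0.18  0.03  0.    6.19]
(34.8, -0.2, 8.5) [ 5.98  3.25 -0.18  0.03  0.    7.69]
(35.1, -0.2, 7) [ 7.18  3.88 -0.18  0.03  0.    9.19]
(35.4, -0.2, 5.5) [ 8.37  4.54 -0.18  0.03  0.   10.69]
```

Request:
{"api": "send_rows", "payload": {
  "rows": [
    [[-0.2,0.9,0,0,0,0.2,20],[0.5,1.1,0,0,0,1,20],[1.1,1.3,0,0,0,1.7,20],[2.3,1.8,0,0,0,3.2,20],[3.5,2.3,0,0,0,4.7,20],[4.8,2.9,0,0,0,6.2,20],[4.8,2.9,0,0,0,6.2,20],[4.8,2.9,0,0,0,6.2,20]]
  ]
}}

```text
clock: 18.85
position: [0.5271, 0.2448, 0.0187]
ee_rot: [1.429, 1.157, -1.608]
force: [-8.0, 2.3, 1.7]
width: 0.424
```

```bash
python3 meas.py w16; python3 -c "
from plan import *
print(cur(TIP3))"
```

```text
clock 18.9 width 0.42713817532337545 F bay [-7.86 -1.12  1.14]
cur TIP2 [33.88  0.04  1.04] 10.030873662262769 0.06325808426229385
top slope deg -9.810293839338142 z at x=10 24.11779093817007 2815 x -1.4230242636697241
front top edge X [25.25 25.58]
Y [-16.6  16.7] [-21.88  22.26]
top tool x at y=20.. -25.57545669578874 front tool y 38.15214350834963
(array([34.15, -0.  , -0.36]), np.float64(10.042467789355431), np.float64(0.048171049626729766))
```

View pics/w16z.png

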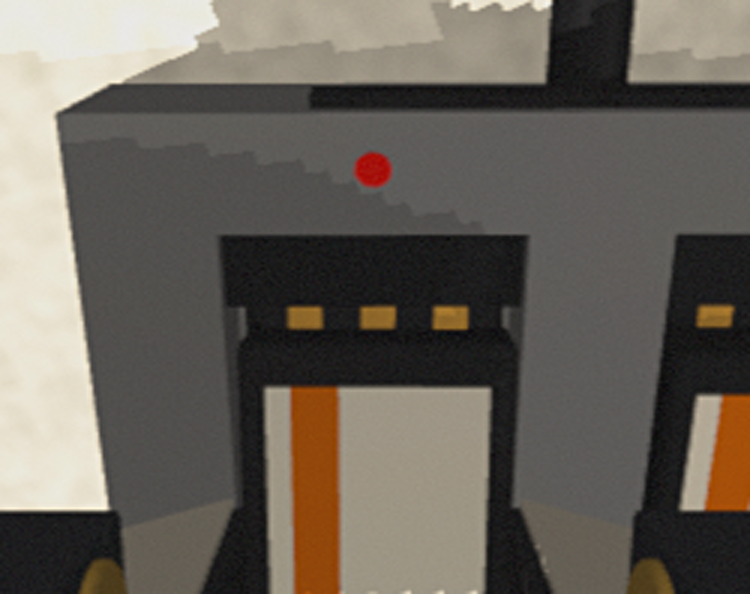

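```bash
python3 - <<'E'
from plan import *
T=toolT()
for w in [(34.4,-.3,8.5),(34.7,-.3,7),(35,-.3,5.5)]: print(w,move(w[0],0.,w[1],w[2],T,TIP3))
print(B.T@arm.observe()['force'])
E
```

```text
(34.4, -0.3, 8.5) [ 1.26  0.41 -0.05  0.05  0.01  1.54]
(34.7, -0.3, 7) [ 2.52  0.91 -0.04  0.05  0.01  3.04]
(35, -0.3, 5.5) [ 3.77  1.44 -0.04  0.05  0.01  4.54]
[-7.86 -1.12  1.14]
```

Request:
{"api": "send_rows", "payload": {
  "rows": [
    [[0.6,0.2,0,0,0,0.8,20],[1.3,0.4,0,0,0,1.5,20],[1.9,0.7,0,0,0,2.3,20],[2.5,0.9,0,0,0,3,20],[3.2,1.2,0,0,0,3.8,20],[3.8,1.4,0,0,0,4.5,20],[3.8,1.4,0,0,0,4.5,20],[3.8,1.4,0,0,0,4.5,20]]
  ]
}}

```text
clock: 19.7
position: [0.5276, 0.2445, 0.0145]
ee_rot: [1.456, 1.087, -1.555]
force: [-7.2, 1.3, 2.1]
width: 0.424
```

```bash
python3 meas.py w17; python3 -c "
from plan import *
print(cur(TIP3))"
```

```text
clock 19.75 width 0.4231677535655702 F bay [-8.41  0.04  1.16]
cur TIP2 [34.44 -0.05  0.82] 5.5569028733700225 0.05136622178413006
top slope deg -5.082662444839863 z at x=10 21.996061685383257 3019 x -2.6576456746919277
front top edge X [24.24 24.72]
Y [-16.62  16.61] [-21.94  22.67]
top tool x at y=20.. -25.672731976339758 front tool y 38.11049332629048
(array([34.77, -0.02, -0.52]), np.float64(5.5600515631211485), np.float64(0.052377208548500066))
```

View pics/w17z.png

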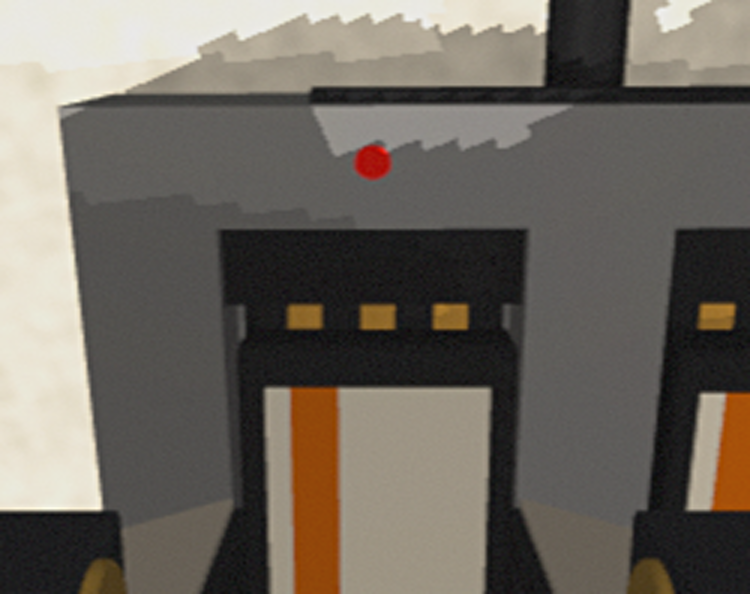

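Request:
{"api": "send_rows", "payload": {
  "rows": [
    [[0,0,0,0,0,0,46],[0,0,0,0,0,0,50],[0,0,0,0,0,0,50],[0,0,0,0,0,0,50],[-8,0,0,0,0,0,50],[-25,0,0,0,0,0,50],[-45,0,0,0,0,0,40],[-60,0,0,0,0,0,10]]
  ]
}}

```text
clock: 20.55
position: [0.5353, 0.2419, 0.0762]
ee_rot: [1.46, 1.085, -1.552]
force: [-0.3, 0.8, -1.2]
width: 0.373
```

```bash
python3 meas.py w18; python3 - <<'E'
from plan import *
tp=np.array([-21,-6,1.])
for w in [(-30,0,40,0),(-30,0,26,0)]: print(move(*w,tip=tp))
E
```

```text
clock 20.6 width 0.3357073065857656 F bay [ 0.31 -0.18  1.86]
cur TIP2 [42.54  0.43 62.76] 5.336865278157483 -0.004515426560482779
top slope deg -5.05992383650372 z at x=10 22.010871628912373 1413 x -0.3807211030139785
front top edge X [24.09 24.31]
Y [-16.54  16.76] [-24.61  24.63]
top tool x at y=20.. 36.59714496240305 front tool y 35.68393272011711
[ 45.02 -13.13   1.95  -0.01  -0.25   5.21]
[ 58.96 -11.86   2.01  -0.01  -0.25   5.21]
```

View pics/w18.png

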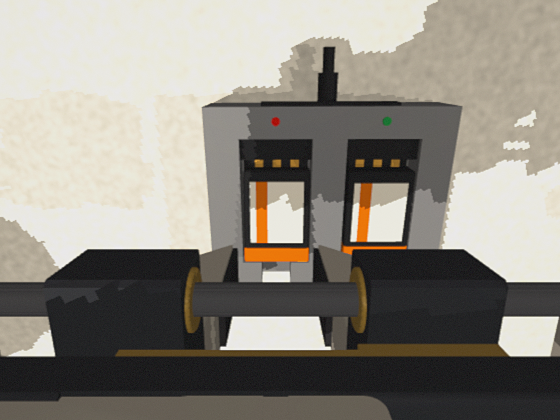

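Request:
{"api": "send_rows", "payload": {
  "rows": [
    [[0,-5,1,0,0,3,0],[0,-13,2,0,-0.2,5.2,0],[15,-13,2,0,-0.2,5.2,0],[30,-13,2,0,-0.2,5.2,0],[42,-13,2,0,-0.2,5.2,0],[50,-12.5,2,0,-0.2,5.2,0],[56,-12,2,0,-0.2,5.2,0],[56,-12,2,0,-0.2,5.2,0]]
  ]
}}

```text
clock: 21.4
position: [0.5177, 0.2464, 0.0193]
ee_rot: [1.483, 1.003, -1.492]
force: [0.7, -0.9, 0.3]
width: 0.006
```

```bash
python3 - <<'E'
from plan import *
tp=np.array([-21,-6,1.]);s=arm.observe()
print(s['clock'],s['width'],cur(tp),B.T@s['force'])
E
```

```text
21.4 0.006085000047876827 (array([-31.85,  -1.71,  24.49]), np.float64(0.23630789041378625), np.float64(0.005920375146985144)) [ 0.98 -0.54  0.26]
```

Request:
{"api": "send_rows", "payload": {
  "rows": [
    [[1,0.3,-1.5,0,0,0,0],[2,0.6,-1.5,0,0,0,0],[3,0.9,-1.5,0,0,0,0],[4,1.2,-1.5,0,0,0,0],[5,1.5,-1.5,0,0,0,0],[6,1.8,-1.5,0,0,0,0],[6,1.8,-1.5,0,0,0,0],[6,1.8,-1.5,0,0,0,0]]
  ]
}}

```text
clock: 22.2
position: [0.5195, 0.2479, 0.0152]
ee_rot: [1.484, 1.004, -1.491]
force: [-8.5, -0.6, 18.5]
width: 0.008
```

```bash
python3 - <<'E'
from plan import *
tp=np.array([-21,-6,1.]);s=arm.observe()
print(s['clock'],s['width'],cur(tp),B.T@s['force'])
E
python3 meas.py w19
```

```text
22.2 0.007726687161441607 (array([-30.69,   0.32,  20.38]), np.float64(0.2235129295839338), np.float64(0.04352924919090478)) [-7.67 -3.76 18.53]
clock 22.25 width 0.009457970237551905 F bay [-7.21 -3.87 18.47]
cur TIP2 [25.25  0.08  6.16] 0.2235129295839338 0.04352924919090478
top slope deg -0.023852046016541388 z at x=10 19.897084066736035 4519 x -13.692604907204037
front top edge X [22.5  22.88]
Y [-16.66  16.63] [-24.44  24.43]
top tool x at y=20.. -20.611232840363947 front tool y 47.45762644014264
```

View pics/w19.png

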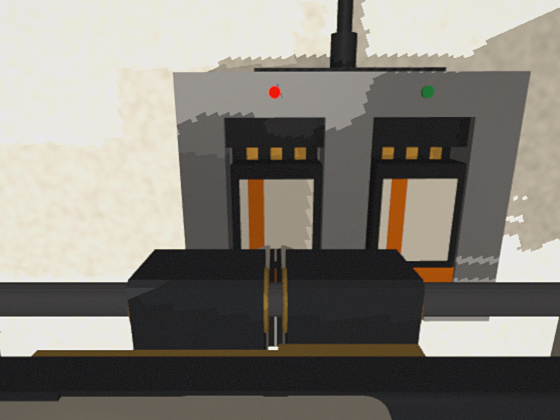

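Request:
{"api": "send_rows", "payload": {
  "rows": [
    [[-2,-0.5,0,0,0,0,0],[-5,-0.5,0,0,0,0,0],[-15,-5,0,0,0,0,0],[-40,-20,0,0,0,0,0],[-75,-40,0,0,0,0,0],[-110,-60,0,0,0,0,0],[-140,-75,0,0,0,0,0],[-150,-80,0,0,0,0,0]]
  ]
}}

```text
clock: 23.05
position: [0.4463, 0.2794, 0.1678]
ee_rot: [1.487, 1.005, -1.486]
force: [1.4, -0.1, -0.7]
width: 0.005
```

Request:
{"api": "send_rows", "payload": {
  "rows": [
    [[0,0,0,0,0,0,0],[0,0,0,0,0,0,0],[0,0,0,0,0,0,0],[0,0,0,0,0,0,0],[0,0,0,0,0,0,0],[0,0,0,0,0,0,0],[0,0,0,0,0,0,0],[0,0,0,0,0,0,0]]
  ]
}}

```text
clock: 23.85
position: [0.4466, 0.2775, 0.1641]
ee_rot: [1.484, 1.003, -1.491]
force: [-0.4, 0.5, -0.2]
width: 0.006
```

```bash
python3 - <<'E'
from plan import *
T=toolT(); im,d=optics.get_image('wrist'); save('w20.png',cv2.resize(im[20:260,140:400],None,fx=2.9,fy=2.5,interpolation=cv2.INTER_CUBIC))
P=cloud('wrist',d,T); Qb=(P-O)@B*1000; X,Y,Z=[Qb[...,i] for i in range(3)]
for n,y0 in (('new',0),('spare',-63)):
    m=(abs(Y-y0)<24)&(X>-45)&(X<28)&(Z>18.9)&(Z<40); 
    l,lab,st,c=cv2.connectedComponentsWithStats(m.astype(np.uint8)); k=1+st[1:,4].argmax(); q=Qb[lab==k]
    A=np.c_[q[:,:2],np.ones(len(q))]; co=np.linalg.lstsq(A,q[:,2],rcond=None)[0]
    print(n,len(q),cv2.minAreaRect(q[:,:2].astype(np.float32)),'slopes deg',np.degrees(co[:2]),'z',np.median(q[:,2]),'Xr',np.percentile(q[:,0],[1,99]))
m=(X>45)&(X<55)&(abs(Y+31)<50);print('deck',np.median(Z[m]))
s=arm.observe();print(s['clock'],s['force'])
t,dt=optics.get_image('top'); save('t20.png',t)
E
```

```text
new 3437 ((-6.153469085693359, -0.6667289733886719), (39.72191619873047, 57.45579528808594), 89.93731689453125) slopes deg [-0.09  0.01] z 19.913531261482966 Xr [-34.87  21.65]
spare 3477 ((-6.244028091430664, -62.74042510986328), (57.65102005004883, 39.831363677978516), 0.3005199432373047) slopes deg [-0.13  0.04] z 19.94985946004344 Xr [-34.19  21.84]
deck 17.261587669864387
23.9 [ 0.3  -0.25 -0.03]
```

View pics/w20.png

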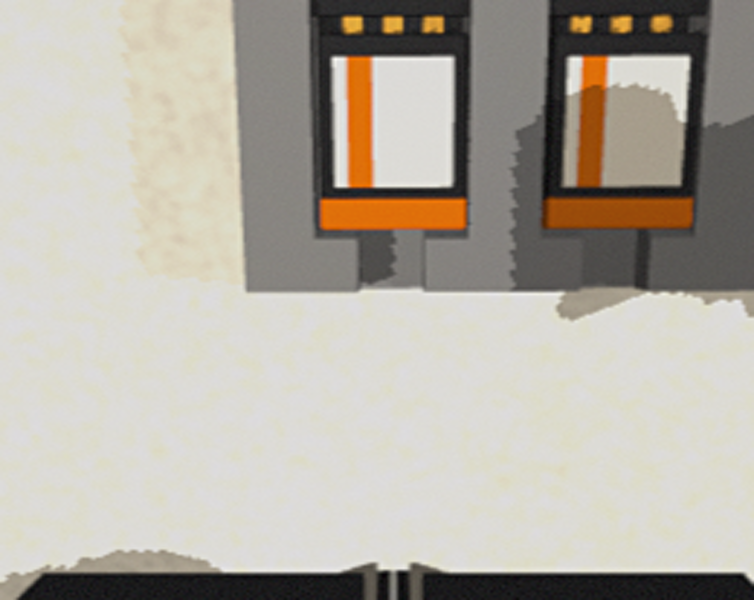

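View pics/t20.png

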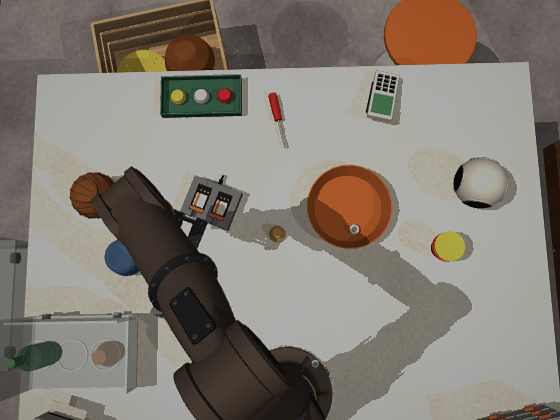

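```bash
python3 -c "
from cell import arm
print(arm.sign_off())"
```

```text
the job is handed in; nothing more can be done
None
```

The battery pack is on charge in the empty bay, lying flat and square like the pack beside it. I handed the job in at about 24 s of the 58 s allowed.

**What happened**
- **Picking up:** the first two grasps closed above the pack. The fingertips are about 20 mm behind the reported TCP. After correcting for that, I gripped the pack and lifted it out.
- **Inserting:** the first time I let go, the pack sprang back and its tail rested on the deck behind the rim. I took hold again higher up, pushed the tongue under the lip against the contact and tilted the pack down past the bevel. I then released it and pressed the tail home with shut fingers, with about 18 N down.

**Last checks with the gripper clear**
- **Height and tilt:** the pack's top is at the same height as the spare's (19.91 and 19.95 mm above the pocket floor in the camera's frame). Its tilt is about 0.1° and it is square to the bay within 0.1°.
- **Bowl and other things:** in the overhead picture, the bowl with its button, the spare and the shop's things look to be where they started. The arm partly hid the vase and the amber globe in that picture.

**Less certain**
- **Contact travel:** I could not read it directly. From the pack's position I estimate 4 to 5 mm. The highest push while holding the pack forward was about 8.4 N, which would be 6 to 7 mm if it all came from the spring. Both are short of the 8 mm stop.
- **Deck height:** the pack read 2.3 to 2.7 mm above the deck instead of the nominal 2 mm. The spare read the same, so I take this as camera error.

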